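# Put the medals on show in the latched display case

### The arm

A 6-joint arm with a two-finger parallel gripper is mounted at the origin on the work surface. World frame = base frame: x ahead of the robot, y to its left, z up, the work surface at z = 0. Lengths are in mm, angles in rad, forces in N, time in s.
With the tool pointing down it reaches from about 425 to 950 mm from the base axis. Payload 14.7 kg.
Tool frame: the origin (TCP) lies midway between the tips of the shut fingers; the grasp point (between the pads) lies 19 mm behind it (arm.pinch_z is the distance from the TCP to the grasp point, in mm); z points along the fingers, y is the line along which they close (so a half turn about z gives the same grasp; the last joint's range is limited). The gripper opens to 85 mm and grips with 20 to 120 N. Pads are 22 mm wide; open, the fingers measure 114 mm over their backs; the gripper's body (76 mm by 85 mm) begins 54 mm behind the grasp point. The pads swing forward as they close: fully open they stand 13 mm farther back than shut.
Start: joints at [-1.374, 0.48, 1.596, -0, 1.065, -0.047], TCP at [156.922, -630.767, 205.397] pointing down, gripper open.
Joint ranges: [-2.75, 2.75], [-0.82, 2.05], [0.23, 2.67], [-1.56, 4.7], [0.09, 2.69], [-2.92, 2.92]. Speed limits (rad/s): [1.89, 1.89, 2.39, 3.01, 3.01, 3.01].

### API

Orientations are given as a rotation vector (axis times angle).
In Python, from plant import arm, optics, order gives the robot as it stands. The module is installed in compiled form; this text tells all that it offers.
- The arm moves only by the tool servo_tool, never from a script. Its argument "moves" is a list of rows, each a list of 3 entries, a list of its own where there are three numbers: the shift along the tool's x, y, z in m, then the turn, a rotation vector about the tool's x, y, z in degrees, then the finger opening in m, from 0 to 0.0854. A call has 1 to 12 rows; each row is the pose to reach, as a shift and turn from the pose commanded when the call began, along the tool's axes at that moment; what a row does not reach only later rows make up. A row lasts 1/12 s, in which the tool goes at most 41.7 mm and 7.16 degrees, less where a joint would pass 70% of its speed; a pose out of reach is approached as far as the arm can. A call with a gripper value outside its range is refused whole. The fingers move at their own pace and stop on an object; "newtons" is the grip in N (left out, the last holds). Time passes only in rows, so rows that repeat a pose let the fingers close. It gives the time, the measured TCP pose, the force, the opening and the grip force at its end, in the units of the state.
- arm.state(): the state, without advancing time (a new reading comes with each control period).
- optics.get_image(name): name is "side" or "top" or "wrist"; returns (picture, depth): 480x640x3 uint8, blue, green, red; 480x640 float32, mm along the optical axis (not along the pixel's ray), 0 where there is no reading.
- optics.get_calibration(name): a dict with "K" (3x3 intrinsics, pixels), "R" (3x3) and "t" (3): a world point X has camera coordinates R X + t. Camera axes: x right, y down, z forward; pixel columns grow to the right and rows downward; lengths in mm; the calibration is good to about 2 mm. A picture is of the moment at which its call begins: read the wrist's pose just before it. get_calibration takes no time and is no camera call; for the wrist camera it gives the pose at the moment of the call.
- order.close_job(): hands the job in; it is judged then, once.
The state is a dict: "time_s": time; "qpos": joint angles; "joint_vel": joint speeds; "joint_torque": joint torques, N m; "ee_pos": TCP position; "eef_rot": TCP orientation; "contact_force": force on the tool from outside, world axes, zero at the start; "moment": the same for the moment, N m; "gripper_width": finger opening in mm; "gripper_force": force on a finger pad.
Only numpy, scipy, OpenCV 4.12 (cv2) and the standard library are available. Lean on these libraries where they do the work, as an engineer would, in place of code of your own. Each camera call takes 0.05 s, during which the arm holds its last target. There are 200 camera calls.

### The job

Put the medal blocks that lie on the desk on show: turn the display case's latch a quarter turn clockwise to release the glass lid and lift the lid until it stands open, then set every block flat in a well of its own, medal up, and press it down until it is flush with the tray. Then close the lid fully and turn the latch all the way back to lock it; leave the other things on the desk where they are.

Things in the scene. Friction and masses are not known exactly. Their poses are not given: they have to be found in the camera images.
- case: the fixed display case lying on the desk: dark timber box, 200 deep (its x, front towards the robot at yaw 0) x 345 wide (its y) x 46 high without the lid; walls 10 thick; origin at the centre of its underside. Inside, behind a 40 wide felt channel along the front wall, is a blue tray whose face is 36 above the desk (10 below the rim), with four wells in a row from left to right
- well0 (a point): centre of the mouth of the leftmost well, at the tray face; axes as the case. 62 (x) x 46 (y), wells 74 apart. A grey carrier plate, its top 5 below the face, bears a block's weight unmoved (block 13 proud); friction holds it: it sinks under a push of about 5 N, stays where left, and stops 18 below the face, where a block is flush with the tray
- well1 (a point): centre of the mouth of the second well, at the tray face; axes as the case. 62 (x) x 46 (y), wells 74 apart. A grey carrier plate, its top 5 below the face, bears a block's weight unmoved (block 13 proud); friction holds it: it sinks under a push of about 5 N, stays where left, and stops 18 below the face, where a block is flush with the tray
- well2 (a point): centre of the mouth of the third well, at the tray face; axes as the case. 62 (x) x 46 (y), wells 74 apart. A grey carrier plate, its top 5 below the face, bears a block's weight unmoved (block 13 proud); friction holds it: it sinks under a push of about 5 N, stays where left, and stops 18 below the face, where a block is flush with the tray
- well3 (a point): centre of the mouth of the rightmost well, at the tray face; axes as the case. 62 (x) x 46 (y), wells 74 apart. A grey carrier plate, its top 5 below the face, bears a block's weight unmoved (block 13 proud); friction holds it: it sinks under a push of about 5 N, stays where left, and stops 18 below the face, where a block is flush with the tray
- lid (a joint): angle of the glazed lid about the hinge on the case's far top edge (parallel to the case's y): 0 shut, 1.57 upright, stop at 1.75. The stiff hinge takes about 5 N at the handle and stays where it is left; it is held shut while the latch is locked. Lid 12 thick, 200 deep, upper face 58.5 above the desk when shut; clear pane in timber rails (front rail 55 deep)
- lid_hinge (a point): point on the hinge line at mid width, 100 behind the case's centre and 46.5 above the desk; axes turn with the lid
- lid_handle (a point): middle of the lid's brass bar handle: round bar 11 thick, 90 long along the case's y, on two posts, its axis 35 above the lid's upper face. With the lid shut it lies 180 before the hinge line, 47 above it, 60 left of the middle; axes turn with the lid
- latch (a joint): quarter-turn cam latch on the lid's front rail: 0 locked (grip in line with the case's x, cam under the keeper), 1.571 released (turned clockwise seen from above, grip along the case's y); stops at both ends, friction 0.06 N m. The cam clears the keeper from about 1.3 on
- latch_grip (a point): point on the latch's axis in its brass T-grip: upright bar 42 long, 13 thick, 30 high, standing on a 38 wide, 6 high rosette; this point is 10 below the bar's top and 26 above the lid's upper face; x along the bar. With the lid shut it is 65 before the case's centre and 70 right of it
- block0: loose medal block: pale wood, 56 (its x) x 40 (its y) x 18 high, 60 g, with a brass medal with a copper centre on top; origin at the centre of its underside, z up; may be absent
- block1: loose medal block: pale wood, 56 (its x) x 40 (its y) x 18 high, 60 g, with a steel medal with a brass centre on top; origin at the centre of its underside, z up; may be absent
- block2: loose medal block: pale wood, 56 (its x) x 40 (its y) x 18 high, 60 g, with a copper medal with a steel centre on top; origin at the centre of its underside, z up; may be absent
- block3: loose medal block: pale wood, 56 (its x) x 40 (its y) x 18 high, 60 g, with a brass medal with a steel centre on top; origin at the centre of its underside, z up; may be absent
- mug: white mug, 80 wide, 82 high, origin under its centre
- pencup: black pencil cup, 80 wide, pencils up to 150 high, origin under its centre
- stapler: red and black stapler, 130 x 34 x 50 high, origin under its centre
- eraser: white eraser, 45 x 22 x 13 high, origin under its centre
- clipbox: green paper-clip box, 62 x 45 x 19 high, origin under its centre
- paperweight: green glass paperweight, 72 wide, 43 high, origin under its centre
- mouse: grey computer mouse, 105 x 60 x 33 high, origin under its centre
- phone: black phone lying flat, 148 x 72 x 9, origin under its centre

How it is judged (in metres and radians):
On the way, in this order (a step that is already met when the one before it is completed fails the run):
1. the latch is turned to released (value of joint latch above 1.3 rad), for 0.1 s.
2. the lid is lifted to stand open (value of joint lid above 1.25 rad), for 0.2 s.
3. with the lid open, every block lies in a well, level and pressed flush (((horizontal distance between block0 and well0 below 0.006 m and z of block0 in the frame of well0 between -0.021 and -0.0155 m and angle between block0's own z axis and vertical below 0.06 rad) or (horizontal distance between block0 and well1 below 0.006 m and z of block0 in the frame of well1 between -0.021 and -0.0155 m and angle between block0's own z axis and vertical below 0.06 rad) or (horizontal distance between block0 and well2 below 0.006 m and z of block0 in the frame of well2 between -0.021 and -0.0155 m and angle between block0's own z axis and vertical below 0.06 rad) or (horizontal distance between block0 and well3 below 0.006 m and z of block0 in the frame of well3 between -0.021 and -0.0155 m and angle between block0's own z axis and vertical below 0.06 rad)) and ((horizontal distance between block1 and well0 below 0.006 m and z of block1 in the frame of well0 between -0.021 and -0.0155 m and angle between block1's own z axis and vertical below 0.06 rad) or (horizontal distance between block1 and well1 below 0.006 m and z of block1 in the frame of well1 between -0.021 and -0.0155 m and angle between block1's own z axis and vertical below 0.06 rad) or (horizontal distance between block1 and well2 below 0.006 m and z of block1 in the frame of well2 between -0.021 and -0.0155 m and angle between block1's own z axis and vertical below 0.06 rad) or (horizontal distance between block1 and well3 below 0.006 m and z of block1 in the frame of well3 between -0.021 and -0.0155 m and angle between block1's own z axis and vertical below 0.06 rad)) and ((horizontal distance between block2 and well0 below 0.006 m and z of block2 in the frame of well0 between -0.021 and -0.0155 m and angle between block2's own z axis and vertical below 0.06 rad) or (horizontal distance between block2 and well1 below 0.006 m and z of block2 in the frame of well1 between -0.021 and -0.0155 m and angle between block2's own z axis and vertical below 0.06 rad) or (horizontal distance between block2 and well2 below 0.006 m and z of block2 in the frame of well2 between -0.021 and -0.0155 m and angle between block2's own z axis and vertical below 0.06 rad) or (horizontal distance between block2 and well3 below 0.006 m and z of block2 in the frame of well3 between -0.021 and -0.0155 m and angle between block2's own z axis and vertical below 0.06 rad)) and ((horizontal distance between block3 and well0 below 0.006 m and z of block3 in the frame of well0 between -0.021 and -0.0155 m and angle between block3's own z axis and vertical below 0.06 rad) or (horizontal distance between block3 and well1 below 0.006 m and z of block3 in the frame of well1 between -0.021 and -0.0155 m and angle between block3's own z axis and vertical below 0.06 rad) or (horizontal distance between block3 and well2 below 0.006 m and z of block3 in the frame of well2 between -0.021 and -0.0155 m and angle between block3's own z axis and vertical below 0.06 rad) or (horizontal distance between block3 and well3 below 0.006 m and z of block3 in the frame of well3 between -0.021 and -0.0155 m and angle between block3's own z axis and vertical below 0.06 rad)) and value of joint lid above 0.8 rad), for 0.2 s.
4. the lid is shut (value of joint lid below 0.03 rad), for 0.2 s.
At the end, for the whole second after the job is handed in: every block present lies at rest in a well (within 6 mm of its centre), level within 0.06 rad, medal up, and flush with the tray to about 2.5 mm; the lid is shut (below 0.03 rad) and the latch is turned back to locked (below 0.2 rad) (((horizontal distance between block0 and well0 below 0.006 m and z of block0 in the frame of well0 between -0.021 and -0.0155 m and angle between block0's own z axis and vertical below 0.06 rad) or (horizontal distance between block0 and well1 below 0.006 m and z of block0 in the frame of well1 between -0.021 and -0.0155 m and angle between block0's own z axis and vertical below 0.06 rad) or (horizontal distance between block0 and well2 below 0.006 m and z of block0 in the frame of well2 between -0.021 and -0.0155 m and angle between block0's own z axis and vertical below 0.06 rad) or (horizontal distance between block0 and well3 below 0.006 m and z of block0 in the frame of well3 between -0.021 and -0.0155 m and angle between block0's own z axis and vertical below 0.06 rad)) and ((horizontal distance between block1 and well0 below 0.006 m and z of block1 in the frame of well0 between -0.021 and -0.0155 m and angle between block1's own z axis and vertical below 0.06 rad) or (horizontal distance between block1 and well1 below 0.006 m and z of block1 in the frame of well1 between -0.021 and -0.0155 m and angle between block1's own z axis and vertical below 0.06 rad) or (horizontal distance between block1 and well2 below 0.006 m and z of block1 in the frame of well2 between -0.021 and -0.0155 m and angle between block1's own z axis and vertical below 0.06 rad) or (horizontal distance between block1 and well3 below 0.006 m and z of block1 in the frame of well3 between -0.021 and -0.0155 m and angle between block1's own z axis and vertical below 0.06 rad)) and ((horizontal distance between block2 and well0 below 0.006 m and z of block2 in the frame of well0 between -0.021 and -0.0155 m and angle between block2's own z axis and vertical below 0.06 rad) or (horizontal distance between block2 and well1 below 0.006 m and z of block2 in the frame of well1 between -0.021 and -0.0155 m and angle between block2's own z axis and vertical below 0.06 rad) or (horizontal distance between block2 and well2 below 0.006 m and z of block2 in the frame of well2 between -0.021 and -0.0155 m and angle between block2's own z axis and vertical below 0.06 rad) or (horizontal distance between block2 and well3 below 0.006 m and z of block2 in the frame of well3 between -0.021 and -0.0155 m and angle between block2's own z axis and vertical below 0.06 rad)) and ((horizontal distance between block3 and well0 below 0.006 m and z of block3 in the frame of well0 between -0.021 and -0.0155 m and angle between block3's own z axis and vertical below 0.06 rad) or (horizontal distance between block3 and well1 below 0.006 m and z of block3 in the frame of well1 between -0.021 and -0.0155 m and angle between block3's own z axis and vertical below 0.06 rad) or (horizontal distance between block3 and well2 below 0.006 m and z of block3 in the frame of well2 between -0.021 and -0.0155 m and angle between block3's own z axis and vertical below 0.06 rad) or (horizontal distance between block3 and well3 below 0.006 m and z of block3 in the frame of well3 between -0.021 and -0.0155 m and angle between block3's own z axis and vertical below 0.06 rad)) and linear speed of each of block0, block1, block2, block3 below 0.02 m/s and value of joint lid below 0.03 rad and value of joint latch below 0.2 rad); the robot touches nothing.
It fails at once if another thing on the desk is pushed more than 5 cm or knocked over (distance of any of mug, pencup, stapler, eraser, clipbox, paperweight, mouse, phone from where it was at the start of the episode above 0.05 m or angle between any of mug, pencup, stapler, eraser, clipbox, paperweight, mouse, phone's own z axis and vertical above 0.6 rad).
Of block0, block1, block2, block3 only 2 to 4 are there at a start; the rules pass over those that are not, and their reading is None.
At some moment in a run one of block0, block1, block2, block3 may be knocked a few centimetres aside while the robot is not near it.
Once in a run the grip may slacken for a moment while it holds something.
It also fails if it takes over 210 s, if anything falls off the work surface, if the arm or the gripper's body presses on something with over 40 N, if the wrist force passes 120 N, or if a joint passes its speed limit or range.

## Working session

There is one attempt and no reset: what is moved stays moved. The work goes in short steps, Python scripts to look and compute and a tool call to move; the robot and the scene stay as the last step left them, time stands still between calls to the robot, and variables do not carry over. Pictures are saved under pics/ and viewed, at most 14 in all, crops included, and the job is handed in when it is done.

Besides the shell and the picture viewer there is one more tool, called as a command line: name --argument value ..., lists and objects as JSON in quotes. servo_tool: Moves the arm, as the interface text tells. Its arguments: {"type":"object","properties":{"moves":{"type":"array"},"newtons":{"type":"number"}},"required":["moves"]}

```bash
mkdir -p pics; cat > h.py <<'E'
import numpy as np, cv2
from scipy.spatial.transform import Rotation as Ro
from plant import arm, optics, order
def grab(n,save=None):
    c=optics.get_calibration(n); im,d=optics.get_image(n)
    if save: cv2.imwrite('pics/'+save,im)
    return im,d,c
def ray(c,uv,z):
    K,R,t=[np.array(c[k],float) for k in('K','R','t')]
    o=-R.T@t; d=R.T@np.linalg.inv(K)@np.array([uv[0],uv[1],1.])
    return o+d*(z-o[2])/d[2]
def proj(c,X):
    p=np.array(c['K'])@(np.array(c['R'])@np.array(X,float)+np.array(c['t']).ravel()); return p[:2]/p[2]
def cloud(d,c):
    K,R,t=[np.array(c[k],float) for k in('K','R','t')]
    v,u=np.mgrid[:480,:640]
    P=np.stack([(u-K[0,2])/K[0,0]*d,(v-K[1,2])/K[1,1]*d,d],-1)
    return (P-t.ravel())@R
def tool(X):  # world point -> shift in tool axes, mm
    s=arm.state(); return Ro.from_rotvec(s['eef_rot']).as_matrix().T@(np.array(X)-s['ee_pos'])
E
python3 - <<'E'
from h import *
s=arm.state(); print(s); print(Ro.from_rotvec(s['eef_rot']).as_matrix().round(3))
for n in('top','side'):
    im,d,c=grab(n,n+'0.png'); print(n,np.array(c['K']).round(1).tolist(),(-np.array(c['R']).T@c['t']).round(),np.array(c['R']).round(2).tolist(),d.min(),d.max())
E
```

```text
{'time_s': 0.0, 'qpos': array([-1.37360970e+00,  4.80866968e-01,  1.59683484e+00, -1.04459931e-05,
        1.06510772e+00, -4.66160412e-02]), 'joint_vel': array([ 0.00062736,  0.00125569, -0.00057855, -0.00048562, -0.0027992 ,
        0.00214131]), 'joint_torque': array([ 3.48582551e-03, -9.50655770e+01, -4.30186772e+01,  1.51415070e-04,
        1.22929411e-02,  2.71224332e-05]), 'ee_pos': array([ 156.8293614 , -630.35632438,  204.76416139]), 'eef_rot': array([-3.11707490e+00, -3.81876991e-01,  1.58017662e-04]), 'contact_force': array([-0.60952621, -0.34267778, -0.58627484]), 'moment': array([-0.03086979,  0.00227453,  0.02689832]), 'gripper_force': 0.0, 'gripper_width': 85.64111692505637}
[[ 0.97   0.241 -0.   ]
 [ 0.241 -0.97   0.001]
 [ 0.    -0.001 -1.   ]]
top [[501.5, 0.0, 329.8], [0.0, 501.5, 233.7], [0.0, 0.0, 1.0]] [ 315.   45. 1365.] [[-0.02, -1.0, 0.01], [-0.99, 0.02, -0.15], [0.15, -0.02, -0.99]] 0.0 2337.6965
side [[452.6, 0.0, 318.7], [0.0, 452.6, 235.3], [0.0, 0.0, 1.0]] [ -9. 675. 832.] [[-0.78, -0.63, 0.0], [-0.42, 0.52, -0.74], [0.46, -0.58, -0.67]] 0.0 3991.082
```

View pics/top0.png

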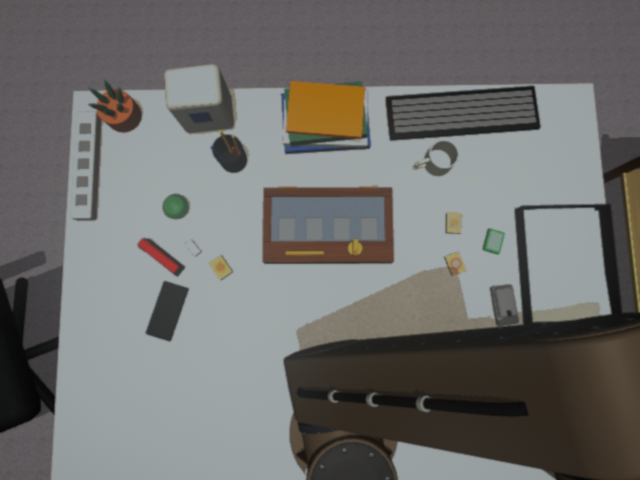

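View pics/side0.png

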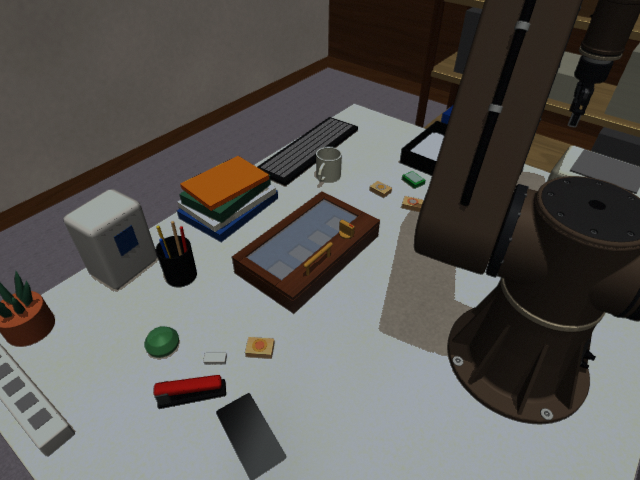

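The top view shows the case at about (263–393, 187–262), with the handle at (305,253) and the latch at (355,247). Blocks lie at (220,267), (454,223) and (456,263). The arm hides the lower right, so I'll check there for a fourth block later. Next I'll measure.

```bash
cat >> h.py <<'E'
def rects(mask,c,z,amin,amax):
    out=[]
    for k in cv2.findContours(mask,cv2.RETR_EXTERNAL,cv2.CHAIN_APPROX_NONE)[0]:
        if not amin<cv2.contourArea(k)<amax: continue
        W=np.array([ray(c,p,z)[:2] for p in k[:,0]],np.float32)
        (x,y),(w,h),a=cv2.minAreaRect(W)
        if w<h: w,h,a=h,w,a+90
        out.append((k[:,0].mean(0).round(),round(x,1),round(y,1),round(w,1),round(h,1),round((a+90)%180-90,1)))
    return out
E
python3 - <<'E'
from h import *
c=optics.get_calibration('top'); im=cv2.imread('pics/top0.png'); hsv=cv2.cvtColor(im,cv2.COLOR_BGR2HSV)
for p in[(280,254),(267,220),(220,259),(447,223),(310,205),(305,253)]: print(p,hsv[p[1],p[0]])
m=cv2.inRange(hsv,(0,60,30),(15,255,140)); m[300:]=0
for r in rects(m,c,58.5,500,30000): print('case',r)
m=cv2.inRange(hsv,(8,50,140),(35,255,255)); m[290:]=0;m[:160]=0
for r in rects(m,c,18,60,3000): print('blk',r)
E
```

```text
(280, 254) [ 10 110  95]
(267, 220) [  9 113  95]
(220, 259) [ 24  95 161]
(447, 223) [ 28  72 135]
(310, 205) [104  40 122]
(305, 253) [ 21 154 152]
case (array([328., 225.]), 538.1, 26.9, 341.0, 201.0, 89.0)
case (array([115., 109.]), 862.8, 590.7, 127.3, 99.4, 50.0)
blk (array([220., 267.]), 433.9, 318.5, 53.5, 37.3, 33.8)
blk (array([456., 262.]), 432.0, -316.1, 54.7, 36.8, 18.6)
blk (array([357., 247.]), 483.2, -52.8, 38.3, 19.0, -1.6)
blk (array([454., 222.]), 542.9, -318.5, 52.8, 35.7, -1.1)
```

servo_tool --moves '[[[0.224, -0.247, 0], [0, 0, -84], 0.06], [[0.224, -0.247, 0], [0, 0, -84], 0.06], [[0.224, -0.247, 0], [0, 0, -84], 0.06], [[0.224, -0.247, 0], [0, 0, -84], 0.06], [[0.224, -0.247, 0], [0, 0, -84], 0.06], [[0.224, -0.247, 0], [0, 0, -84], 0.06], [[0.224, -0.247, 0], [0, 0, -84], 0.06], [[0.224, -0.247, 0], [0, 0, -84], 0.06], [[0.224, -0.247, 0], [0, 0, -84], 0.06], [[0.224, -0.247, 0], [0, 0, -84], 0.06], [[0.224, -0.247, 0], [0, 0, -84], 0.06], [[0.224, -0.247, 0], [0, 0, -84], 0.06]]'

```text
time_s: 1.1
ee_pos: [314.9, -336.5, 205.3]
eef_rot: [-2.052, -2.378, -0.0]
contact_force: [-0.9, -0.4, -1.0]
gripper_width: 59.5
gripper_force: 0.0
```

```bash
cat >> h.py <<'E'
def goto(X,yaw):
    """print shift (m) in tool axes to X, and turn (deg) about tool z to tool yaw (tool down)"""
    s=arm.state(); M=Ro.from_rotvec(s['eef_rot']).as_matrix(); y0=np.degrees(np.arctan2(M[1,0],M[0,0]))
    T=Ro.from_matrix(np.array([[1,0,0],[0,-1,0],[0,0,-1.]])); T=Ro.from_euler('z',yaw,degrees=True)*T
    r=(Ro.from_matrix(M).inv()*T).as_rotvec(degrees=True)
    print('t',round(s['time_s'],1),'pos',s['ee_pos'].round(1),'yaw',y0.round(1),'q6',s['qpos'][5].round(2),'-> shift',(tool(X)/1000).round(4),'turn',r.round(1))
E
python3 -c "
from h import *
goto((472,-42,230),179)"
```

```text
t 1.1 pos [ 314.9 -336.5  205.3] yaw 98.4 q6 -1.03 -> shift [ 0.2683  0.1986 -0.0246] turn [  0.   -0.  -80.6]
```

servo_tool --moves '[[[0.268, 0.199, -0.024], [0, 0, -80.6], 0.06], [[0.268, 0.199, -0.024], [0, 0, -80.6], 0.06], [[0.268, 0.199, -0.024], [0, 0, -80.6], 0.06], [[0.268, 0.199, -0.024], [0, 0, -80.6], 0.06], [[0.268, 0.199, -0.024], [0, 0, -80.6], 0.06], [[0.268, 0.199, -0.024], [0, 0, -80.6], 0.06], [[0.268, 0.199, -0.024], [0, 0, -80.6], 0.06], [[0.268, 0.199, -0.024], [0, 0, -80.6], 0.06], [[0.268, 0.199, -0.024], [0, 0, -80.6], 0.06], [[0.268, 0.199, -0.024], [0, 0, -80.6], 0.06], [[0.268, 0.199, -0.024], [0, 0, -80.6], 0.06], [[0.268, 0.199, -0.024], [0, 0, -80.6], 0.06]]'

```text
time_s: 2.1
ee_pos: [474.5, -43.4, 229.2]
eef_rot: [-0.025, -3.141, -0.0]
contact_force: [0.2, 0.2, -0.5]
gripper_width: 59.9
gripper_force: 0.0
```

```bash
python3 - <<'E'
from h import *
goto((472,-42,230),179)
im,d,c=grab('wrist','w1.png'); grab('top','top1.png')
print((-np.array(c['R']).T@c['t']).round(),np.array(c['R']).round(2).tolist())
hsv=cv2.cvtColor(im,cv2.COLOR_BGR2HSV)
print(proj(c,(472,-42,84.5)),proj(c,(459,88,99)))
m=cv2.inRange(hsv,(12,100,80),(35,255,255))
for r in rects(m,c,88,150,60000): print(r)
E
```

```text
t 2.1 pos [474.5 -43.4 229.2] yaw 179.1 q6 -1.71 -> shift [ 0.0025  0.0014 -0.0008] turn [ 0.  -0.   0.1]
[394. -42. 398.] [[0.02, 1.0, 0.0], [0.95, -0.02, 0.31], [0.31, -0.0, -0.95]]
[322.679802   208.57859241] [504.49353076 192.98714029]
(array([ 41., 263.]), 512.9, -261.0, 49.7, 37.4, -4.8)
(array([507., 192.]), 460.7, 95.2, 103.8, 11.3, 89.5)
(array([327., 202.]), 469.9, -36.7, 44.2, 35.7, 27.1)
(array([ 27., 144.]), 422.7, -258.8, 45.3, 38.8, 18.7)
```

View pics/w1.png

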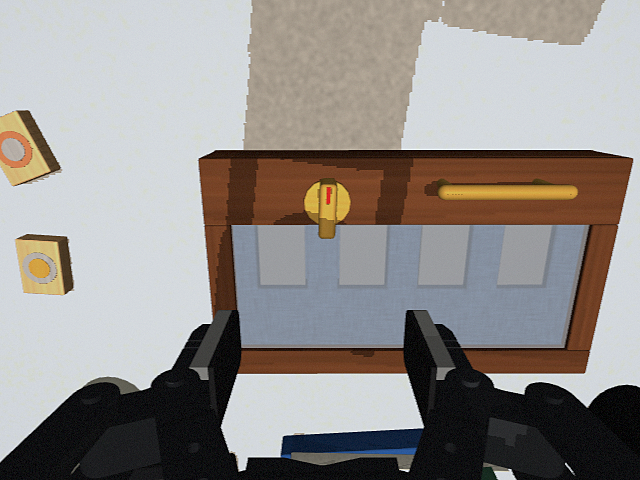

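View pics/top1.png

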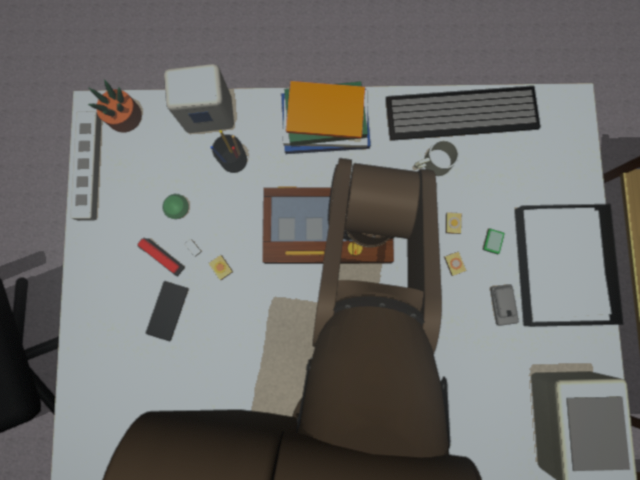

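The wrist view shows the latch rosette at (327,202), with its grip bar along the image's vertical, and the handle at (438–578,192). Blocks are at (40,264) and (22,147). The top view shows three blocks in all, and no fourth.

```bash
python3 - <<'E'
from h import *
s=arm.state(); c=optics.get_calibration('wrist')
print('rosette',ray(c,(327,202),64.5).round(1),'handle',ray(c,(508,191),96).round(1))
for v in(180,238):print('bar end',ray(c,(328,v),94.5).round(1))
for p in[(200,157),(631,157),(585,372)]: print('corner',ray(c,p,58.5).round(1))
for p in[(260,287),(306,286),(340,287),(388,287),(420,287),(467,286),(500,287),(546,286)]: print('well far corner',ray(c,p,36).round(1))
print(proj(c,(472,-36,94.5)))
E
```

```text
rosette [471.7 -38.8  64.5] handle [459.3  91.4  96. ]
bar end [448.5 -38.   94.5]
bar end [492.3 -38.8  94.5]
corner [ 434.3 -138.2   58.5]
corner [442.6 201.9  58.5]
corner [641.8 199.5  58.5]
well far corner [ 557.6 -102.6   36. ]
well far corner [557.7 -59.8  36. ]
well far corner [559.5 -28.2  36. ]
well far corner [560.5  16.4  36. ]
well far corner [561.3  46.2  36. ]
well far corner [561.3  89.8  36. ]
well far corner [563.1 120.6  36. ]
well far corner [563.1 163.3  36. ]
[331.33405829 211.69408559]
```

```bash
python3 -c "
from h import *
goto((470.5,-38.5,71),178.6)"
```

```text
t 2.2 pos [474.4 -43.8 229.2] yaw 178.6 q6 -1.7 -> shift [0.004  0.0052 0.1582] turn [ 0. -0.  0.]
```

servo_tool --moves '[[[0.004, 0.0052, 0.04], [0, 0, 0], 0.05], [[0.004, 0.0052, 0.08], [0, 0, 0], 0.05], [[0.004, 0.0052, 0.12], [0, 0, 0], 0.05], [[0.004, 0.0052, 0.145], [0, 0, 0], 0.05], [[0.004, 0.0052, 0.158], [0, 0, 0], 0.05], [[0.004, 0.0052, 0.158], [0, 0, 0], 0.05], [[0.004, 0.0052, 0.158], [0, 0, 0], 0.0], [[0.004, 0.0052, 0.158], [0, 0, 0], 0.0], [[0.004, 0.0052, 0.158], [0, 0, 0], 0.0], [[0.004, 0.0052, 0.158], [0, 0, 0], 0.0], [[0.004, 0.0052, 0.158], [0, 0, 0], 0.0], [[0.004, 0.0052, 0.158], [0, 0, 0], 0.0]]' --newtons 40

```text
time_s: 3.2
ee_pos: [471.1, -38.7, 72.0]
eef_rot: [0.039, 3.14, -0.0]
contact_force: [0.3, -0.1, 0.5]
gripper_width: -0.0
gripper_force: 0.0
```

```bash
python3 - <<'E'
from h import *
print(arm.state()['gripper_width'],arm.state()['ee_pos'])
im,d,c=grab('wrist'); im2,_,_=grab('side')
cv2.imwrite('pics/w2.png',np.hstack([im,cv2.resize(im2[140:300,200:420],(660,480))])[:, :].copy())
i=np.hstack([cv2.resize(im,(400,300)),cv2.resize(im2[140:300,220:433],(400,300))]);cv2.imwrite('pics/w2.png',i)
E
```

```text
-0.04933380486641754 [471.10580222 -38.74212765  72.00682721]
```

View pics/w2.png

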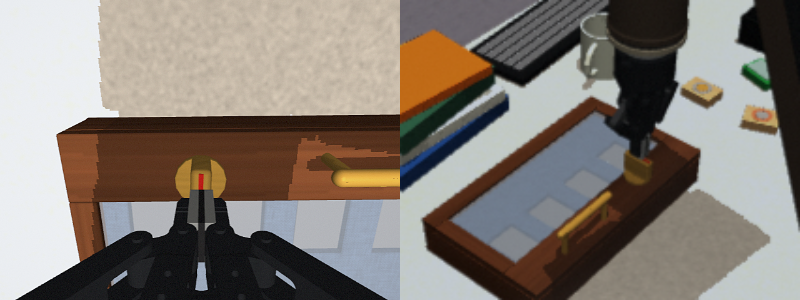

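```bash
python3 - <<'E'
from h import *
s=arm.state(); c=optics.get_calibration('wrist')
print('tcp in wrist',proj(c,s['ee_pos']),'pinch',proj(c,s['ee_pos']+[0,0,19]), arm.pinch_z)
ct=optics.get_calibration('top'); cs=optics.get_calibration('side')
print('tcp side',proj(cs,s['ee_pos']),'latch side', proj(cs,(470.5,-38.5,94)),'latch top',proj(ct,(470.5,-38.5,94)))
print('handle ends top',proj(ct,(460,46.4,94)),proj(ct,(458,136.4,94)))
print('handle ends side',proj(cs,(460,46.4,94)),proj(cs,(458,136.4,94)))
for p in [(355,247)]: print(ray(ct,p,80))
i=cv2.imread('pics/side0.png')[180:300,230:390]; j,d,c2=grab('side'); j=j[180:300,230:390]
cv2.imwrite('pics/cmp.png',cv2.resize(np.hstack([i,j]),(800,300)))
E
```

```text
tcp in wrist [320.22751002 294.64330769] pinch [320.06658995 315.67052276] 18.700000000000003
tcp side [346.4455296  229.55818822] latch side [346.92804302 222.9963928 ] latch top [354.11541753 247.31693434]
handle ends top [320.96716012 252.05202236] [285.62757981 253.5250036 ]
handle ends side [329.40967527 242.92461505] [305.70980559 264.50923448]
[472.98907356 -41.72697028  80.        ]
```

View pics/cmp.png

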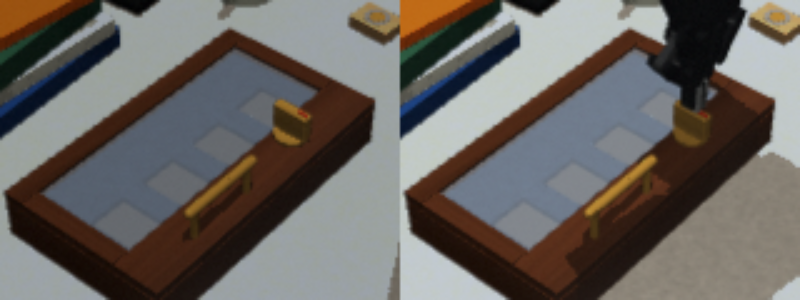

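```bash
python3 - <<'E'
from h import *
im,d,c=grab('wrist')
print(d[260:420:10,320].round(), d[330,270:371:8].round())
cv2.imwrite('pics/z.png',cv2.resize(im[230:430,220:420],(600,600),interpolation=cv2.INTER_CUBIC))
for x in(449.5,470.5,491.5): print(proj(c,(x,-38.5,94.5)))
E
```

```text
[172. 162. 158. 159. 160. 148. 142. 136. 131. 124. 122. 123. 125. 126.
 126. 127.] [211. 211. 144. 144. 136. 136. 135. 136. 136. 135. 144. 144. 210.]
[319.04734558 269.22066798]
[320.53010271 319.7817249 ]
[321.89778093 366.41866541]
```

View pics/z.png

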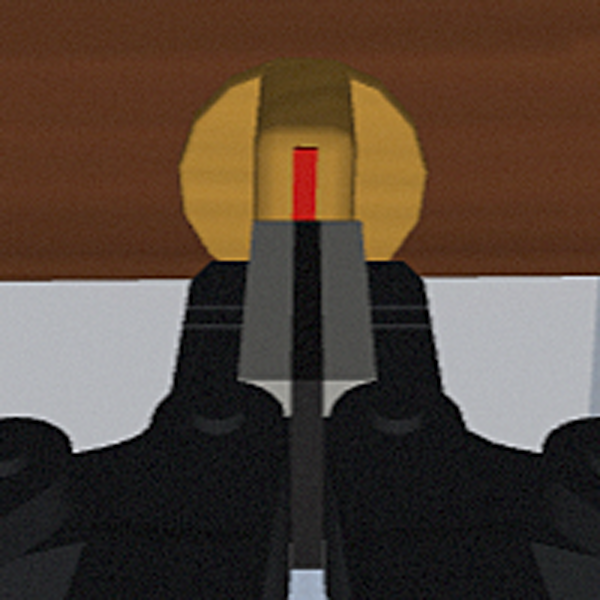

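```bash
python3 - <<'E'
from h import *
im,d,c=grab('wrist'); P=cloud(d,c)
for v in range(255,350,7): print(v,P[v,320].round(1),P[v,305].round(1),P[v,310].round(1))
for u in (270,360): print(u,P[270,u].round(1))
s=arm.state(); print(s['ee_pos'],s['gripper_width'],s['gripper_force'],s['contact_force'],s['moment'])
E
```

```text
255 [451.3 -38.3  74.4] [454.6 -45.   65. ] [451.6 -42.5  73.2]
262 [451.7 -38.3  81.2] [458.1 -45.1  64.3] [451.4 -42.2  81.9]
269 [451.3 -38.2  89.7] [453.5 -44.2  83.9] [451.4 -42.   89.2]
276 [452.5 -38.2  93.7] [452.9 -43.9  92.3] [452.1 -41.9  94.3]
283 [455.  -38.3  94.4] [455.8 -44.   92.4] [454.6 -42.   95.2]
290 [457.2 -38.3  95.9] [457.9 -44.   94.1] [458.3 -42.2  93.3]
297 [460.3 -38.4  95.5] [461.1 -44.2  93.4] [460.4 -42.2  95.1]
304 [459.9 -38.4 102. ] [459.4 -43.8 102.7] [459.7 -42.  102.1]
311 [459.4 -38.4 108.3] [459.6 -43.6 107.6] [459.1 -41.8 108.6]
318 [460.  -38.4 112.2] [459.5 -43.4 112.7] [459.5 -41.7 112.9]
325 [459.3 -38.3 118.1] [460.7 -43.3 115.3] [459.  -41.5 118.4]
332 [459.8 -38.3 121.5] [459.5 -43.  121.9] [459.3 -41.4 122.3]
339 [460.1 -38.3 125.2] [459.6 -42.9 125.9] [459.9 -41.4 125.5]
346 [459.7 -38.3 129.8] [459.9 -42.8 129.2] [459.6 -41.3 129.8]
270 [463.9 -61.7  58.6]
360 [464.6 -20.3  59.5]
[470.73676295 -38.68402495  71.46326246] -0.0713786217393577 0.0 [-0.59914764  0.05706304 -0.38070919] [ 0.02188325 -0.0048877   0.03090476]
```

servo_tool --moves '[[[0, 0, 0], [0, 0, 6], 0.0], [[0, 0, 0], [0, 0, 12], 0.0], [[0, 0, 0], [0, 0, 12], 0.0]]'

```text
time_s: 3.7
ee_pos: [470.7, -38.7, 71.4]
eef_rot: [-0.376, -3.119, -0.0]
contact_force: [-0.7, -0.5, 0.2]
gripper_width: -0.5
gripper_force: 0.0
```

```bash
python3 - <<'E'
from h import *
s=arm.state(); print(s['ee_pos'],s['gripper_width'],s['gripper_force'],s['contact_force'],s['moment'])
im,d,c=grab('wrist')
cv2.imwrite('pics/z2.png',cv2.resize(im[200:430,205:435],(500,500),interpolation=cv2.INTER_CUBIC))
E
```

```text
[470.71778063 -38.69592838  71.37227842] -0.4611379244332999 0.0 [-0.6901859  -0.50026182  0.24163567] [-0.01405297 -0.00801152  0.05978578]
```

View pics/z2.png

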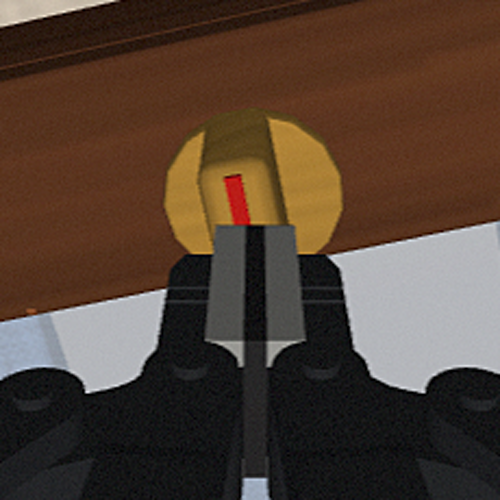

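servo_tool --moves '[[[0, 0, -0.03], [0, 0, 0], 0.0], [[0, 0, -0.06], [0, 0, -12], 0.0], [[0, 0, -0.06], [0, 0, -12], 0.0], [[0, 0, -0.06], [0, 0, -12], 0.0]]'

```text
time_s: 4.08
ee_pos: [471.8, -38.9, 132.8]
eef_rot: [0.026, 3.138, -0.001]
contact_force: [1.1, -1.2, -0.6]
gripper_width: -0.0
gripper_force: 0.0
```

```bash
python3 - <<'E'
from h import *
s=arm.state(); print(s['ee_pos'],s['gripper_width'],s['contact_force'])
im,d,c=grab('wrist'); P=cloud(d,c)
for v in range(250,340,7): print(v,P[v,320].round(1),P[v,312].round(1),P[v,328].round(1))
i2,_,_=grab('side')
cv2.imwrite('pics/z3.png',np.hstack([cv2.resize(im[200:430,205:435],(400,400)),cv2.resize(i2[150:270,280:400],(400,400))]))
E
```

```text
[471.82582565 -38.8685466  132.79644845] -0.008689913533093558 [ 1.11972609 -1.18947209 -0.57829238]
250 [464.8 -39.   94.8] [465.  -43.1  94. ] [464.8 -34.8  95. ]
257 [468.6 -39.   95. ] [468.5 -43.2  94.9] [468.5 -34.9  95.4]
264 [472.3 -39.1  95.4] [472.2 -43.3  95.4] [473.  -34.9  93.9]
271 [476.5 -39.2  94.9] [476.6 -43.4  94.4] [476.8 -35.   94.3]
278 [480.  -39.2  95.9] [481.  -43.5  93.5] [480.9 -35.   93.9]
285 [484.5 -39.3  94.9] [484.5 -43.6  94.8] [484.6 -35.1  94.8]
292 [488.5 -39.4  95.1] [488.8 -43.7  94.3] [488.7 -35.1  94.7]
299 [513.3 -40.   53.3] [512.4 -45.1  55. ] [513.  -34.9  54. ]
306 [460.9 -38.6 164.6] [460.7 -41.5 164.9] [460.3 -35.8 165.9]
313 [460.7 -38.6 170.2] [459.8 -41.3 171.9] [460.5 -35.8 170.7]
320 [460.4 -38.6 175.6] [461.1 -41.3 174.3] [460.3 -35.9 175.9]
327 [460.3 -38.5 180.4] [460.4 -41.1 180.1] [461.  -36.  179.3]
334 [459.7 -38.5 185.7] [460.2 -41.  184.7] [460.8 -36.  183.9]
```

View pics/z3.png

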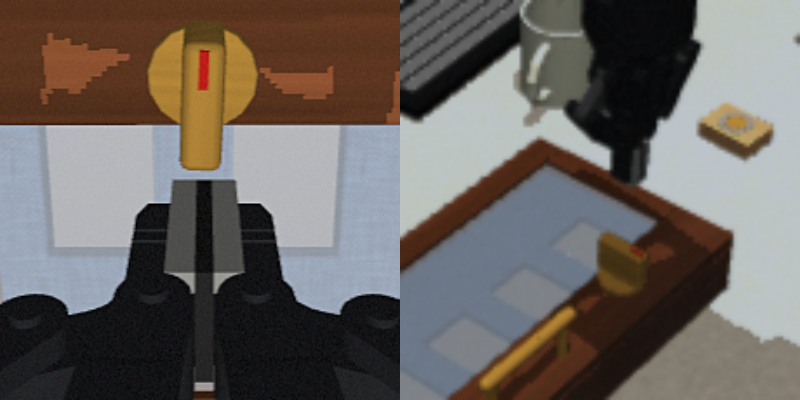

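```bash
python3 - <<'E'
from h import *
cs=optics.get_calibration('side'); c=optics.get_calibration('wrist')
for z in(133,148,163): print(z,proj(cs,(471.8,-38.9,z)),proj(c,(461,-38.9,z)))
E
```

```text
133 [347.33273904 210.59139663] [319.01959691 276.46425071]
148 [347.62304342 205.77913491] [318.79264077 291.57727726]
163 [347.91875694 200.87720817] [318.52331607 309.51162945]
```

The real fingertips sit about 25 mm above the reported TCP: both cameras put them near z=157 when the state says 133. That explains the empty grasp, so from here I'll command 25 mm lower.

servo_tool --moves '[[[0.001, 0, 0], [0, 0, 0], 0.05], [[0.001, 0, 0], [0, 0, 0], 0.05], [[0.001, 0, 0], [0, 0, 0], 0.05], [[0.001, 0, 0.03], [0, 0, 0], 0.05], [[0.001, 0, 0.06], [0, 0, 0], 0.05], [[0.001, 0, 0.082], [0, 0, 0], 0.05], [[0.001, 0, 0.082], [0, 0, 0], 0.05], [[0.001, 0, 0.082], [0, 0, 0], 0.0], [[0.001, 0, 0.082], [0, 0, 0], 0.0], [[0.001, 0, 0.082], [0, 0, 0], 0.0], [[0.001, 0, 0.082], [0, 0, 0], 0.0], [[0.001, 0, 0.082], [0, 0, 0], 0.0]]' --newtons 40

```text
time_s: 5.18
ee_pos: [470.7, -39.2, 50.8]
eef_rot: [0.039, 3.139, -0.001]
contact_force: [-0.0, -7.0, 1.5]
gripper_width: 11.9
gripper_force: 40.8
```

servo_tool --moves '[[[0, 0, 0], [0, 0, 7], 0.0], [[0, 0, 0], [0, 0, 14], 0.0], [[0, 0, 0], [0, 0, 21], 0.0], [[0, 0, 0], [0, 0, 28], 0.0], [[0, 0, 0], [0, 0, 35], 0.0], [[0, 0, 0], [0, 0, 42], 0.0], [[0, 0, 0], [0, 0, 49], 0.0], [[0, 0, 0], [0, 0, 56], 0.0], [[0, 0, 0], [0, 0, 63], 0.0], [[0, 0, 0], [0, 0, 70], 0.0], [[0, 0, 0], [0, 0, 77], 0.0], [[0, 0, 0], [0, 0, 84], 0.0]]'

```text
time_s: 6.18
ee_pos: [472.2, -38.1, 50.9]
eef_rot: [2.136, 2.299, 0.005]
contact_force: [9.6, 15.5, -5.2]
gripper_width: 12.1
gripper_force: 40.0
```

servo_tool --moves '[[[0, 0, 0], [0, 0, 5], 0.0], [[0, 0, 0], [0, 0, 5], 0.0], [[0, 0, 0], [0, 0, 5], 0.0], [[0, 0, 0], [0, 0, 5], 0.05], [[0, 0, 0], [0, 0, 5], 0.05], [[0, 0, -0.03], [0, 0, 5], 0.05], [[0, 0, -0.07], [0, 0, 5], 0.05], [[0, 0, -0.11], [0, 0, 5], 0.05], [[0, 0, -0.11], [0, 0, 5], 0.05]]'

```text
time_s: 6.93
ee_pos: [473.3, -39.3, 166.3]
eef_rot: [2.224, 2.208, 0.009]
contact_force: [2.9, 0.3, 0.7]
gripper_width: 50.2
gripper_force: 0.0
```

```bash
python3 - <<'E'
from h import *
goto((459.3,91.4,160),88.6)
im,d,c=grab('wrist')
cv2.imwrite('pics/w5.png',im)
E
```

```text
t 6.9 pos [473.3 -39.3 166.3] yaw 89.6 q6 -0.14 -> shift [ 0.1306 -0.015   0.006 ] turn [0.5 0.1 1. ]
```

View pics/w5.png

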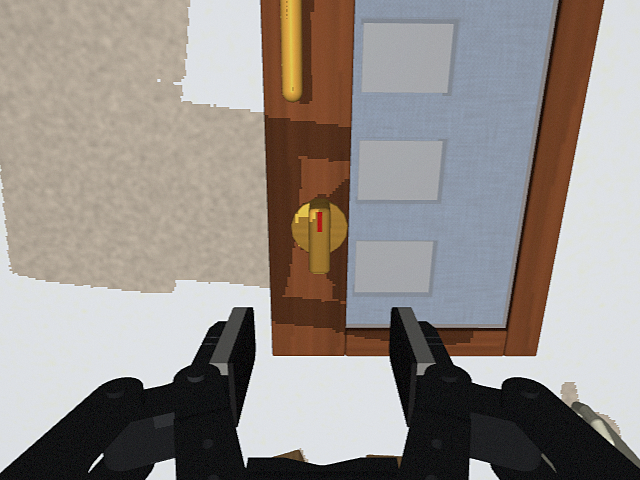

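The latch bar at (320,238) now lies along the case's y, so it is released. The handle is above it in the picture, at (292,50).

servo_tool --moves '[[[0.04, -0.005, 0], [0.5, 0, 1], 0.05], [[0.08, -0.01, 0], [0.5, 0, 1], 0.05], [[0.12, -0.015, 0], [0.5, 0, 1], 0.05], [[0.1306, -0.015, 0.006], [0.5, 0, 1], 0.05], [[0.1306, -0.015, 0.04], [0.5, 0, 1], 0.05], [[0.1306, -0.015, 0.08], [0.5, 0, 1], 0.05], [[0.1306, -0.015, 0.11], [0.5, 0, 1], 0.05], [[0.1306, -0.015, 0.115], [0.5, 0, 1], 0.05], [[0.1306, -0.015, 0.115], [0.5, 0, 1], 0.0], [[0.1306, -0.015, 0.115], [0.5, 0, 1], 0.0], [[0.1306, -0.015, 0.115], [0.5, 0, 1], 0.0], [[0.1306, -0.015, 0.115], [0.5, 0, 1], 0.0]]' --newtons 30

```text
time_s: 7.98
ee_pos: [459.1, 92.1, 46.4]
eef_rot: [-2.247, -2.192, 0.002]
contact_force: [12.9, -4.2, -6.2]
gripper_width: 10.2
gripper_force: 30.6
```

```bash
python3 - <<'E'
from h import *
s=arm.state();print(s['ee_pos'],s['gripper_width'],s['gripper_force'],s['contact_force'])
M=Ro.from_rotvec(s['eef_rot']).as_matrix();print(M.round(3))
# arc waypoints in tool axes
psi=np.radians(-1.4); ax=np.array([np.cos(psi),np.sin(psi),0])
f=lambda th:(-180*np.cos(th)+47*np.sin(th))*ax+np.array([0,0,180*np.sin(th)+47*np.cos(th)])
for th in np.arange(0.1,1.71,0.1): print(round(th,2),(M.T@(f(th)-f(0))/1000).round(4).tolist())
E
```

```text
[459.06996331  92.06005046  46.39184385] 10.23172896864581 30.588983595371246 [12.86114793 -4.17436365 -6.19723933]
[[ 0.025  1.    -0.002]
 [ 1.    -0.025  0.001]
 [ 0.001 -0.002 -1.   ]]
0.1 [0.0, 0.0055, -0.0177]
0.2 [0.0, 0.0128, -0.0349]
0.3 [0.0, 0.0218, -0.0511]
0.4 [0.0001, 0.0324, -0.0665]
0.5 [0.0001, 0.0444, -0.0807]
0.6 [0.0001, 0.0578, -0.0936]
0.7 [0.0001, 0.0724, -0.1051]
0.8 [0.0001, 0.088, -0.1151]
0.9 [0.0001, 0.1046, -0.1235]
1.0 [0.0001, 0.122, -0.1302]
1.1 [0.0001, 0.1399, -0.1351]
1.2 [0.0002, 0.1582, -0.1382]
1.3 [0.0002, 0.1768, -0.1394]
1.4 [0.0002, 0.1954, -0.1388]
1.5 [0.0002, 0.2138, -0.1364]
1.6 [0.0002, 0.2319, -0.1321]
1.7 [0.0002, 0.2495, -0.126]
```

servo_tool --moves '[[[0, 0.0055, -0.0177], [0, 0, 0], 0.0], [[0, 0.0128, -0.0349], [0, 0, 0], 0.0], [[0, 0.0218, -0.0511], [0, 0, 0], 0.0], [[0, 0.0324, -0.0665], [0, 0, 0], 0.0], [[0, 0.0444, -0.0807], [0, 0, 0], 0.0], [[0, 0.0578, -0.0936], [0, 0, 0], 0.0], [[0, 0.0724, -0.1051], [0, 0, 0], 0.0], [[0, 0.088, -0.1151], [0, 0, 0], 0.0]]'

```text
time_s: 8.65
ee_pos: [543.4, 90.4, 161.5]
eef_rot: [-2.244, -2.188, 0.01]
contact_force: [-14.5, 5.4, 11.6]
gripper_width: 10.0
gripper_force: 31.6
```

servo_tool --moves '[[[0, 0.0166, -0.0084], [0, 0, 0], 0.0], [[0, 0.034, -0.0151], [0, 0, 0], 0.0], [[0, 0.0519, -0.02], [0, 0, 0], 0.0], [[0, 0.0702, -0.0231], [0, 0, 0], 0.0], [[0, 0.0888, -0.0243], [0, 0, 0], 0.0], [[0, 0.1074, -0.0237], [0, 0, 0], 0.0], [[0, 0.1258, -0.0213], [0, 0, 0], 0.0], [[0, 0.1439, -0.017], [0, 0, 0], 0.0], [[0, 0.1439, -0.017], [0, 0, 0], 0.0]]'

```text
time_s: 9.4
ee_pos: [692.5, 87.1, 176.9]
eef_rot: [-2.247, -2.191, 0.002]
contact_force: [5.4, 7.1, 6.8]
gripper_width: 9.7
gripper_force: 33.1
```

```bash
python3 - <<'E'
from h import *
s=arm.state();print(s['contact_force'],s['gripper_width'],s['qpos'].round(2))
im2,_,_=grab('side','s6.png')
E
```

```text
[5.4079731  7.11747034 6.76226799] 9.713612780161839 [0.08 0.58 1.5  0.   1.07 0.1 ]
```

View pics/s6.png

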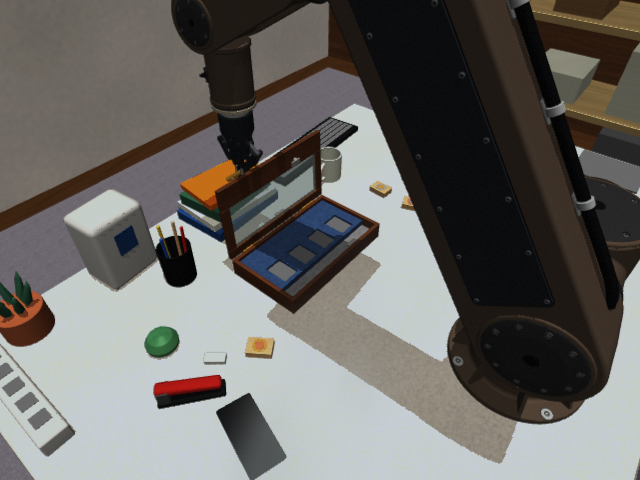

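The lid stands open behind the case; its top edge runs from (222,185) to (320,138), and the wells are visible. I'll let go of the handle, rise, and look at the wells.

servo_tool --moves '[[[0, 0, 0], [0, 0, 0], 0.028], [[0, 0, 0], [0, 0, 0], 0.028], [[0, 0, 0], [0, 0, 0], 0.028], [[0, 0, -0.04], [0, 0, 0], 0.028], [[0, 0, -0.08], [0, 0, 0], 0.028], [[0, 0, -0.12], [0, 0, 0], 0.028], [[0, 0, -0.14], [0, 0, 0], 0.028], [[0, 0, -0.14], [0, 0, 0], 0.028]]'

```text
time_s: 10.12
ee_pos: [691.7, 86.1, 321.5]
eef_rot: [-2.249, -2.193, -0.0]
contact_force: [0.9, -0.4, -0.2]
gripper_width: 28.1
gripper_force: 0.0
```

servo_tool --moves '[[[0, -0.04, 0], [0, 0, -7], 0.06], [[0, -0.08, 0], [0, 0, -14], 0.06], [[0, -0.12, 0], [0, 0, -21], 0.06], [[0, -0.16, 0], [0, 0, -28], 0.06], [[-0.03, -0.2, 0.02], [0, 0, -35], 0.06], [[-0.05, -0.24, 0.04], [0, 0, -42], 0.06], [[-0.05, -0.24, 0.05], [0, 0, -49], 0.06], [[-0.05, -0.24, 0.05], [0, 0, -56], 0.06], [[-0.05, -0.24, 0.05], [0, 0, -63], 0.06], [[-0.05, -0.24, 0.05], [0, 0, -70], 0.06], [[-0.05, -0.24, 0.05], [0, 0, -77], 0.06], [[-0.05, -0.24, 0.05], [0, 0, -84], 0.06]]'

```text
time_s: 11.12
ee_pos: [447.6, 41.9, 266.9]
eef_rot: [-0.194, -3.127, 0.001]
contact_force: [0.2, 0.6, -0.6]
gripper_width: 59.7
gripper_force: 0.0
```

```bash
python3 - <<'E'
from h import *
goto((434,318.5,160),-146.2)
im,d,c=grab('wrist','w7.png'); hsv=cv2.cvtColor(im,cv2.COLOR_BGR2HSV)
for z,n in((31,'plate'),):
  m=cv2.inRange(hsv,(0,0,50),(179,45,200)); m[300:]=0
  for r in rects(m,c,z,800,20000): print(n,r)
P=cloud(d,c)
for X in(500,530):
  print([P[int(v),int(u)].round(0).tolist() for y in(-81,-45,-7,30,67,104,141) for u,v in[proj(c,(X,y,31))] if 0<u<640 and 0<v<480])
it,dt,ct=grab('top'); hsv=cv2.cvtColor(it,cv2.COLOR_BGR2HSV)
m=cv2.inRange(hsv,(8,50,130),(35,255,255)); m[300:]=0;m[:160]=0
for r in rects(m,ct,18,60,3000): print('blk',r)
E
```

```text
t 11.1 pos [447.6  41.9 266.9] yaw 172.9 q6 -1.42 -> shift [0.0467 0.2729 0.107 ] turn [  0.1  -0.5 -40.9]
plate (array([213., 277.]), 525.2, -80.4, 51.5, 43.4, -0.9)
plate (array([285., 273.]), 529.9, -6.4, 58.6, 42.7, -0.9)
plate (array([356., 266.]), 531.1, 67.7, 58.6, 42.6, -0.9)
plate (array([429., 259.]), 532.2, 141.7, 58.6, 43.3, -0.8)
plate (array([315., 212.]), 468.4, 31.9, 317.8, 34.5, 89.1)
[[500.0, -82.0, 30.0], [498.0, -44.0, 36.0], [498.0, -7.0, 36.0], [497.0, 30.0, 37.0], [498.0, 66.0, 37.0], [498.0, 103.0, 36.0], [498.0, 139.0, 36.0]]
[[529.0, -81.0, 31.0], [527.0, -44.0, 37.0], [529.0, -8.0, 31.0], [527.0, 30.0, 37.0], [530.0, 66.0, 31.0], [369.0, 53.0, 436.0], [529.0, 141.0, 31.0]]
blk (array([220., 267.]), 433.7, 318.0, 54.4, 38.0, 33.8)
blk (array([455., 263.]), 431.3, -315.5, 54.4, 38.3, 18.6)
blk (array([454., 222.]), 543.0, -317.6, 53.7, 35.8, -3.2)
```

View pics/w7.png

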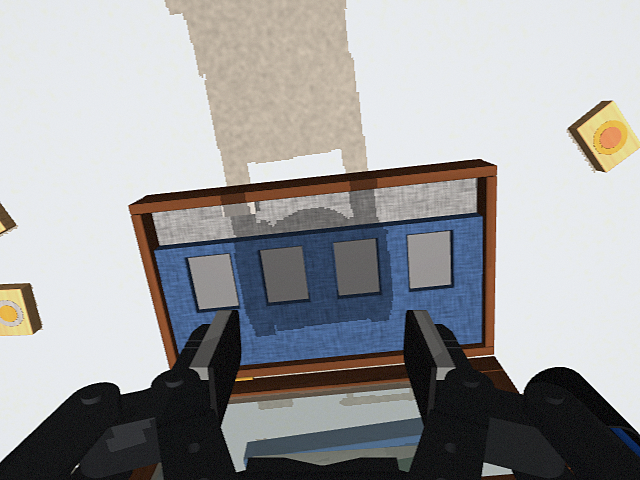

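Four wells are visible, with plates at (213,277), (285,273), (356,266) and (429,259). Blocks show at (608,137), (15,310) and the left edge. Next I'll hover over the left block and measure its top face.

servo_tool --moves '[[[0.007, 0.04, 0], [0, 0, -7], 0.07], [[0.014, 0.08, 0.01], [0, 0, -14], 0.07], [[0.021, 0.12, 0.02], [0, 0, -21], 0.07], [[0.028, 0.16, 0.03], [0, 0, -28], 0.07], [[0.035, 0.2, 0.04], [0, 0, -35], 0.07], [[0.042, 0.24, 0.05], [0, 0, -41], 0.07], [[0.0467, 0.273, 0.06], [0.1, -0.5, -41], 0.07], [[0.0467, 0.273, 0.06], [0.1, -0.5, -41], 0.07]]'

```text
time_s: 11.88
ee_pos: [435.5, 323.6, 205.1]
eef_rot: [0.905, -3.008, -0.002]
contact_force: [-1.6, -1.0, -0.5]
gripper_width: 69.9
gripper_force: 0.0
```

```bash
cat >> h.py <<'E'
def blk(near,z=18,r=70,tol=4):
    d0=[]; im,d,c=grab('wrist')
    P=cloud(d,c); m=((abs(P[...,2]-z)<tol)&(np.hypot(P[...,0]-near[0],P[...,1]-near[1])<r)&(d>0)).astype(np.uint8)*255
    m=cv2.morphologyEx(m,cv2.MORPH_OPEN,np.ones((5,5)))
    return rects(m,c,z,600,60000)
E
python3 - <<'E'
from h import *
for r in blk((434,318)): print(r)
goto((434,318,10),-146.2)
E
```

```text
(array([319., 193.]), 433.2, 321.1, 55.8, 39.4, 34.2)
t 11.9 pos [435.5 321.1 205.7] yaw -146.5 q6 -1.58 -> shift [ 0.0028 -0.0019  0.1957] turn [ 0.  -0.1 -0.3]
```

servo_tool --moves '[[[0.0019, 0.0013, 0.04], [0, 0, -0.7], 0.07], [[0.0019, 0.0013, 0.08], [0, 0, -0.7], 0.07], [[0.0019, 0.0013, 0.12], [0, 0, -0.7], 0.07], [[0.0019, 0.0013, 0.16], [0, 0, -0.7], 0.07], [[0.0019, 0.0013, 0.2], [0, 0, -0.7], 0.07], [[0.0019, 0.0013, 0.215], [0, 0, -0.7], 0.07], [[0.0019, 0.0013, 0.223], [0, 0, -0.7], 0.07], [[0.0019, 0.0013, 0.223], [0, 0, -0.7], 0.07]]'

```text
time_s: 12.6
ee_pos: [433.9, 317.8, -17.2]
eef_rot: [0.92, -3.001, 0.001]
contact_force: [0.6, -1.1, 0.6]
gripper_width: 69.9
gripper_force: 0.0
```

servo_tool --moves '[[[0, 0, 0], [0, 0, 0], 0.02], [[0, 0, 0], [0, 0, 0], 0.02], [[0, 0, 0], [0, 0, 0], 0.02], [[0, 0, 0], [0, 0, 0], 0.02], [[0, 0, 0], [0, 0, 0], 0.02], [[0, 0, 0], [0, 0, 0], 0.02]]' --newtons 35

```text
time_s: 13.1
ee_pos: [435.6, 319.6, -14.4]
eef_rot: [-0.924, 3.0, 0.002]
contact_force: [0.6, -3.5, 9.4]
gripper_width: 38.8
gripper_force: 34.1
```

```bash
python3 - <<'E'
from h import *
s=arm.state();print(s['ee_pos'],s['contact_force'],s['gripper_width'],s['gripper_force'])
im,d,c=grab('wrist'); P=cloud(d,c); M=Ro.from_rotvec(s['eef_rot']).as_matrix()
Q=(P-s['ee_pos'])@M   # tool coords
sel=(d>0)&(Q[...,0]<12.5)&(Q[...,0]>8)&(abs(Q[...,1])>19)&(abs(Q[...,1])<32)&(Q[...,2]<60)
print(np.percentile(Q[sel][:,2],[50,90,97,99,100]).round(1),sel.sum())
E
```

```text
[435.60245058 319.59661013 -14.37561911] [ 0.57419315 -3.47755835  9.42833546] 38.78481493061328 34.089558720588684
[-70.5 -34.4 -14.6 -14.2 -13.2] 6918
```

servo_tool --moves '[[[0, 0, -0.03], [0, 0, 0], 0.02], [[0, 0, -0.06], [0, 0, 0], 0.02], [[0, 0, -0.1], [0, 0, 0], 0.02], [[0, 0, -0.13], [0, 0, 0], 0.02], [[0, 0, -0.15], [0, 0, 0], 0.02], [[0, 0, -0.15], [0, 0, 0], 0.02]]'

```text
time_s: 13.65
ee_pos: [436.9, 320.7, 139.4]
eef_rot: [-0.923, 2.994, 0.004]
contact_force: [1.4, 1.0, 0.1]
gripper_width: 38.5
gripper_force: 36.4
```

```bash
cat >> h.py <<'E'
def held():
    s=arm.state(); im,d,c=grab('wrist'); P=cloud(d,c); M=Ro.from_rotvec(s['eef_rot']).as_matrix()
    Q=(P-s['ee_pos'])@M; hsv=cv2.cvtColor(im,cv2.COLOR_BGR2HSV)
    pad=(d>0)&(Q[...,0]<14)&(Q[...,0]>6)&(abs(Q[...,1])>1)&(abs(Q[...,1])<40)&(Q[...,2]<60)
    wood=(d>0)&(abs(Q[...,1])<22)&(abs(Q[...,0])<45)&(abs(Q[...,2])<45)&(hsv[...,1]>60)
    print('pos',s['ee_pos'].round(1),'w',s['gripper_width'].round(1),'F',s['contact_force'].round(1))
    if wood.sum()>50:
        W=Q[wood]; print('wood n',len(W),'x',np.percentile(W[:,0],[1,99]).round(1),'y',np.percentile(W[:,1],[1,99]).round(1),'z',np.percentile(W[:,2],[1,50,99]).round(1))
    dark=pad&(hsv[...,2]<110)&(hsv[...,1]<60)
    if dark.sum(): print('pad z',np.percentile(Q[dark][:,2],[50,97,99.5]).round(1))
E
python3 -c "
from h import *
held(); goto((532,141.7,80),179.1)"
```

```text
Traceback (most recent call last):
  File "h.py", line 46, in held
    print('pos',s['ee_pos'].round(1),'w',s['gripper_width'].round(1),'F',s['contact_force'].round(1))
                                         ^^^^^^^^^^^^^^^^^^^^^^^^
AttributeError: 'float' object has no attribute 'round'
```

```bash
sed -i "s/s\['gripper_width'\].round(1)/round(s['gripper_width'],1)/" h.py
python3 -c "
from h import *
held(); goto((532,141.7,80),179.1)"
```

```text
pos [436.1 320.1 137.2] w 39.3 F [ 0.2 -0.1 -0.5]
wood n 16756 x [-25.5  29.2] y [-19.   20.1] z [-41.1 -32.9 -18.7]
pad z [-71.3 -35.2 -31.8]
t 13.8 pos [435.2 319.5 135.5] yaw -145.7 q6 -1.59 -> shift [ 0.0202 -0.2015  0.0553] turn [ 0.1  0.2 35.2]
```

servo_tool --moves '[[[0.004, -0.04, 0], [0, 0, 7], 0.02], [[0.008, -0.08, 0], [0, 0, 14], 0.02], [[0.012, -0.12, 0], [0, 0, 21], 0.02], [[0.016, -0.16, 0], [0, 0, 28], 0.02], [[0.018, -0.2, 0], [0, 0, 35], 0.02], [[0.0193, -0.202, 0.035], [0.1, 0.2, 35.2], 0.02], [[0.0193, -0.202, 0.035], [0.1, 0.2, 35.2], 0.02], [[0.0193, -0.202, 0.035], [0.1, 0.2, 35.2], 0.02], [[0.0193, -0.202, 0.035], [0.1, 0.2, 35.2], 0.02]]'

```text
time_s: 14.5
ee_pos: [531.6, 141.6, 98.7]
eef_rot: [-0.024, -3.137, 0.004]
contact_force: [0.1, -0.2, 0.5]
gripper_width: 38.5
gripper_force: 39.1
```

```bash
cat >> h.py <<'E'
def avgpos(n=4):
    p=[]; 
    for _ in range(n): optics.get_image('top'); p.append(arm.state()['ee_pos'])
    return np.mean(p,0),np.std(p,0)
E
python3 -c "
from h import *
print(avgpos()); held(); goto((533.4,141.7,47),179.1)"
```

```text
(array([532.33627846, 142.17299954,  99.51693454]), array([0.17689142, 0.08271596, 0.16613498]))
pos [532.5 142.2  99.6] w 38.2 F [ 0.3  0.2 -0.2]
wood n 16707 x [-25.3  29.6] y [-18.7  20. ] z [-40.7 -32.8 -18.1]
pad z [-75.  -36.5 -32.4]
t 14.8 pos [532.5 142.1  99.5] yaw 179.1 q6 -1.35 -> shift [-0.001  -0.0002  0.0525] turn [-0.1 -0.1  0. ]
```

servo_tool --moves '[[[-0.001, 0, 0.03], [0, 0, 0], 0.02], [[-0.001, 0, 0.055], [0, 0, 0], 0.02], [[-0.001, 0, 0.065], [0, 0, 0], 0.02], [[-0.001, 0, 0.073], [0, 0, 0], 0.02], [[-0.001, 0, 0.079], [0, 0, 0], 0.02], [[-0.001, 0, 0.083], [0, 0, 0], 0.02], [[-0.001, 0, 0.083], [0, 0, 0], 0.02]]' --newtons 60

```text
time_s: 15.33
ee_pos: [533.2, 141.2, 15.7]
eef_rot: [-0.025, -3.139, 0.003]
contact_force: [0.8, 0.5, -0.2]
gripper_width: 37.5
gripper_force: 61.6
```

```bash
python3 -c "
from h import *
print(avgpos(),arm.state()['contact_force']); held(); print(blk((532,142),z=49,r=45,tol=5))"
```

```text
(array([533.50211173, 141.15024903,  16.22757675]), array([0.06927316, 0.00868825, 0.11778359])) [-0.24685988 -0.24215983  0.19197076]
pos [533.5 141.1  16.3] w 37.5 F [-0.2 -0.2  0.2]
wood n 22994 x [-43.9  43.8] y [-20.8  20.6] z [-38.9 -32.2  -7.4]
pad z [-75.3 -36.8 -32.3]
[(array([321., 322.]), 530.9, 141.8, 56.6, 51.0, -0.9)]
```

servo_tool --moves '[[[0, 0, 0.002], [0, 0, 0], 0.02], [[0, 0, 0.004], [0, 0, 0], 0.02], [[0, 0, 0.006], [0, 0, 0], 0.02], [[0, 0, 0.008], [0, 0, 0], 0.02], [[0, 0, 0.008], [0, 0, 0], 0.02]]'

```text
time_s: 16.05
ee_pos: [533.5, 141.1, 8.8]
eef_rot: [-0.026, -3.14, 0.003]
contact_force: [-6.3, -0.2, 31.8]
gripper_width: 37.9
gripper_force: 78.9
```

servo_tool --moves '[[[0, 0, -0.001], [0, 0, 0], 0.02], [[0, 0, -0.001], [0, 0, 0], 0.055], [[0, 0, -0.001], [0, 0, 0], 0.055], [[0, 0, -0.001], [0, 0, 0], 0.055], [[0, 0, -0.03], [0, 0, 0], 0.055], [[0, 0, -0.07], [0, 0, 0], 0.055], [[0, 0, -0.11], [0, 0, 0], 0.055], [[0, 0, -0.11], [0, 0, 0], 0.055]]' --newtons 30

```text
time_s: 16.72
ee_pos: [536.9, 142.1, 123.8]
eef_rot: [0.025, 3.136, -0.001]
contact_force: [2.3, 0.6, 1.4]
gripper_width: 55.1
gripper_force: 0.0
```

```bash
python3 - <<'E'
from h import *
print(arm.state()['ee_pos'])
im,d,c=grab('wrist','w8.png'); P=cloud(d,c)
for x in range(496,570,6): print(x,[P[int(round(v)),int(round(u))][2].round(1) for y in(112,124,132,142,152,160) for u,v in[proj(c,(x,y,44))]])
E
```

```text
[536.8518436  142.06349457 123.78152705]
496 [np.float64(36.5), np.float64(35.3), np.float64(36.1), np.float64(36.4), np.float64(35.3), np.float64(35.8)]
502 [np.float64(36.1), np.float64(35.1), np.float64(33.2), np.float64(31.5), np.float64(33.3), np.float64(31.6)]
508 [np.float64(36.1), np.float64(40.8), np.float64(41.6), np.float64(40.7), np.float64(39.6), np.float64(41.3)]
514 [np.float64(36.5), np.float64(40.7), np.float64(41.6), np.float64(40.2), np.float64(41.6), np.float64(41.4)]
520 [np.float64(37.4), np.float64(41.3), np.float64(40.3), np.float64(42.7), np.float64(42.3), np.float64(41.0)]
526 [np.float64(35.8), np.float64(41.3), np.float64(41.2), np.float64(42.2), np.float64(41.2), np.float64(41.3)]
532 [np.float64(35.4), np.float64(41.9), np.float64(42.0), np.float64(42.1), np.float64(40.0), np.float64(40.9)]
538 [np.float64(37.2), np.float64(41.2), np.float64(41.7), np.float64(42.1), np.float64(42.3), np.float64(42.4)]
544 [np.float64(36.9), np.float64(40.7), np.float64(43.2), np.float64(42.1), np.float64(41.2), np.float64(41.0)]
550 [np.float64(36.0), np.float64(42.5), np.float64(40.5), np.float64(40.4), np.float64(41.2), np.float64(42.2)]
556 [np.float64(36.7), np.float64(42.8), np.float64(41.0), np.float64(40.1), np.float64(41.0), np.float64(41.8)]
562 [np.float64(36.5), np.float64(35.2), np.float64(36.6), np.float64(36.8), np.float64(35.9), np.float64(37.0)]
568 [np.float64(36.2), np.float64(36.9), np.float64(36.9), np.float64(37.1), np.float64(37.3), np.float64(35.4)]
```

View pics/w8.png

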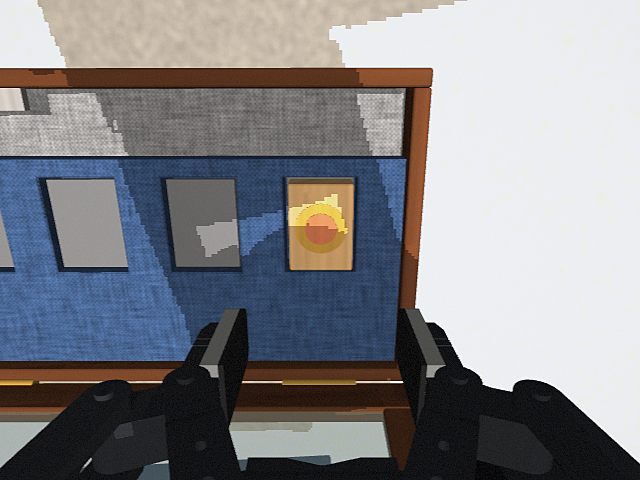

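The block sits level in the leftmost well at (320,225), about 5 mm proud by depth. Next I'll shut the fingers and press it down.

servo_tool --moves '[[[0.004, 0, 0.03], [0, 0, 0], 0.0], [[0.004, 0, 0.05], [0, 0, 0], 0.0], [[0.004, 0, 0.07], [0, 0, 0], 0.0], [[0.004, 0, 0.085], [0, 0, 0], 0.0], [[0.004, 0, 0.095], [0, 0, 0], 0.0], [[0.004, 0, 0.1], [0, 0, 0], 0.0], [[0.004, 0, 0.104], [0, 0, 0], 0.0], [[0.004, 0, 0.106], [0, 0, 0], 0.0], [[0.004, 0, 0.108], [0, 0, 0], 0.0], [[0.004, 0, 0.108], [0, 0, 0], 0.0]]'

```text
time_s: 17.6
ee_pos: [529.1, 141.1, 10.2]
eef_rot: [-0.025, -3.139, 0.003]
contact_force: [0.2, -0.1, 0.5]
gripper_width: 0.0
gripper_force: 0.0
```

servo_tool --moves '[[[-0.003, -0.0005, 0.002], [0, 0, 0], 0.0], [[-0.003, -0.0005, 0.003], [0, 0, 0], 0.0], [[-0.003, -0.0005, 0.004], [0, 0, 0], 0.0], [[-0.003, -0.0005, 0.004], [0, 0, 0], 0.0]]'

```text
time_s: 17.93
ee_pos: [529.8, 141.0, 9.3]
eef_rot: [-0.026, -3.136, 0.003]
contact_force: [-33.4, 4.9, 85.3]
gripper_width: -0.3
gripper_force: 42.6
```

```bash
cat >> h.py <<'E'
def well(cx,cy):
    im,d,c=grab('wrist'); P=cloud(d,c); out=[]
    for x in(-24,-18,18,24):
        for y in(-16,-8,0,8,16):
            u,v=proj(c,(cx+x,cy+y,38)).round().astype(int)
            if 0<=u<640 and 0<=v<480: out.append((x,y,P[v,u][2].round(1)))
    return out
E
python3 - <<'E'
from h import *
s=arm.state(); print(s['ee_pos'],s['contact_force'])
print([ (a,b,float(z)) for a,b,z in well(532,142)])
E
```

```text
[529.77093565 141.01031377   9.29077132] [-33.40018244   4.91710389  85.29814441]
[(-24, -16, 36.0), (-24, -8, 35.5), (-24, 0, 35.6), (-24, 8, 34.7), (-24, 16, 35.7), (-18, -16, 36.0), (-18, -8, 36.2), (-18, 0, 36.6), (-18, 8, 36.1), (-18, 16, 36.1), (18, -16, 82.9), (18, -8, 83.6), (18, 0, 73.3), (18, 8, 83.5), (18, 16, 82.5), (24, -16, 89.2), (24, -8, 88.3), (24, 0, 73.2), (24, 8, 88.2), (24, 16, 89.1)]
```

servo_tool --moves '[[[0, 0, -0.02], [0, 0, 0], 0.0], [[0, 0, -0.06], [0, 0, 0], 0.0], [[0, 0, -0.1], [0, 0, 0], 0.07], [[0, 0, -0.14], [0, 0, 0], 0.07], [[0, -0.03, -0.16], [0, 0, 0], 0.07], [[0, -0.07, -0.18], [0, 0, 0], 0.07], [[0, -0.11, -0.18], [0, 0, 0], 0.07], [[0, -0.15, -0.18], [0, 0, 0], 0.07], [[0, -0.19, -0.18], [0, 0, 0], 0.07], [[0, -0.23, -0.18], [0, 0, 0], 0.07], [[0, -0.27, -0.18], [0, 0, 0], 0.07], [[0, -0.31, -0.18], [0, 0, 0], 0.07]]'

```text
time_s: 18.98
ee_pos: [527.6, -171.2, 187.3]
eef_rot: [-0.026, -3.141, 0.005]
contact_force: [0.7, 0.7, 0.3]
gripper_width: 70.1
gripper_force: 0.0
```

servo_tool --moves '[[[0, -0.04, 0], [0, 0, 0], 0.07], [[0, -0.08, 0], [0, 0, 0], 0.07], [[0, -0.12, 0], [0, 0, 0], 0.07], [[-0.005, -0.148, 0], [0, 0, 0], 0.07], [[-0.01, -0.148, 0], [0, 0, 0], 0.07], [[-0.01, -0.148, 0], [0, 0, 0], 0.07]]'

```text
time_s: 19.48
ee_pos: [535.7, -319.0, 187.1]
eef_rot: [-0.029, -3.14, 0.005]
contact_force: [-0.9, 0.1, -0.1]
gripper_width: 70.0
gripper_force: 0.0
```

```bash
python3 - <<'E'
from h import *
print(avgpos())
for r in blk((543,-318)): print(r)
goto((543,-318,-20),178)
it,dt,ct=grab('top'); hsv=cv2.cvtColor(it,cv2.COLOR_BGR2HSV)
m=cv2.inRange(hsv,(8,50,130),(35,255,255)); m[300:]=0;m[:160]=0
for r in rects(m,ct,18,60,3000): print('blk',r)
E
```

```text
(array([ 535.06290532, -316.61124973,  186.89731065]), array([0.11971994, 0.60273788, 0.02802105]))
(array([323., 212.]), 541.9, -315.3, 56.3, 39.8, -4.8)
t 19.7 pos [ 535.  -316.   186.9] yaw 179.1 q6 -2.13 -> shift [-0.0086 -0.0014  0.2069] turn [-0.1 -0.2  1.1]
blk (array([452., 259.]), 441.9, -312.0, 41.1, 37.7, -68.9)
blk (array([286., 228.]), 536.4, 140.4, 55.4, 38.1, -0.6)
blk (array([453., 222.]), 542.8, -318.9, 58.6, 43.9, -3.2)
blk (array([634., 230.]), 499.4, -817.9, 349.0, 35.0, -0.0)
```

servo_tool --moves '[[[-0.0069, 0.0008, 0.04], [0, 0, 3.9], 0.07], [[-0.0069, 0.0008, 0.08], [0, 0, 3.9], 0.07], [[-0.0069, 0.0008, 0.12], [0, 0, 3.9], 0.07], [[-0.0069, 0.0008, 0.16], [0, 0, 3.9], 0.07], [[-0.0069, 0.0008, 0.19], [0, 0, 3.9], 0.07], [[-0.0069, 0.0008, 0.204], [0, 0, 3.9], 0.07], [[-0.0069, 0.0008, 0.207], [0, 0, 3.9], 0.07], [[-0.0069, 0.0008, 0.207], [0, 0, 3.9], 0.02], [[-0.0069, 0.0008, 0.207], [0, 0, 3.9], 0.02], [[-0.0069, 0.0008, 0.207], [0, 0, 3.9], 0.02], [[-0.0069, 0.0008, 0.207], [0, 0, 3.9], 0.02], [[-0.0069, 0.0008, 0.207], [0, 0, 3.9], 0.02]]' --newtons 40

```text
time_s: 20.78
ee_pos: [542.7, -317.7, -18.0]
eef_rot: [0.132, 3.139, -0.006]
contact_force: [-0.7, 2.0, 8.5]
gripper_width: 38.6
gripper_force: 41.2
```

servo_tool --moves '[[[0, 0, 0], [0, 0, 0], 0.02], [[0, 0, -0.03], [0, 0, 0], 0.02], [[0, 0, -0.07], [0, 0, 0], 0.02], [[0, 0, -0.11], [0, 0, 0], 0.02], [[0, 0, -0.15], [0, 0, 0], 0.02], [[0, 0, -0.15], [0, 0, 0], 0.02], [[0, 0, -0.15], [0, 0, 0], 0.02]]'

```text
time_s: 21.37
ee_pos: [543.8, -317.8, 134.0]
eef_rot: [0.132, 3.135, -0.009]
contact_force: [-0.5, -0.1, -1.0]
gripper_width: 38.7
gripper_force: 40.9
```

```bash
python3 - <<'E'
from h import *
print(avgpos()); held(); goto((528.5,-80.4,130),179.1)
E
```

```text
(array([ 541.69674938, -316.53875605,  130.14086144]), array([0.54320528, 0.35050689, 1.12856301]))
pos [ 541.1 -316.2  128.9] w 38.7 F [-0.5 -0.3 -0.9]
wood n 14000 x [-25.9  28.9] y [-18.9  20.1] z [-42.1 -36.4 -21.3]
pad z [-60.9 -35.5 -31.8]
t 21.6 pos [ 541.1 -316.2  128.6] yaw 175.2 q6 -2.06 -> shift [ 0.0325  0.2339 -0.0016] turn [-0.1 -0.2 -3.9]
```

servo_tool --moves '[[[0.005, 0.04, 0], [0, 0, -2], 0.02], [[0.01, 0.08, 0], [0, 0, -4], 0.02], [[0.015, 0.12, 0], [0, 0, -3.9], 0.02], [[0.02, 0.16, 0], [0, 0, -3.9], 0.02], [[0.025, 0.2, 0], [0, 0, -3.9], 0.02], [[0.031, 0.2333, 0.01], [-0.1, -0.2, -3.9], 0.02], [[0.031, 0.2333, 0.03], [-0.1, -0.2, -3.9], 0.02], [[0.031, 0.2333, 0.05], [-0.1, -0.2, -3.9], 0.02], [[0.031, 0.2333, 0.05], [-0.1, -0.2, -3.9], 0.02], [[0.031, 0.2333, 0.05], [-0.1, -0.2, -3.9], 0.02]]'

```text
time_s: 22.45
ee_pos: [529.3, -81.4, 78.0]
eef_rot: [-0.025, -3.139, -0.0]
contact_force: [0.3, 0.1, -0.2]
gripper_width: 38.8
gripper_force: 40.9
```

```bash
python3 - <<'E'
from h import *
print(avgpos()); held(); goto((530,-81,12.6),179.1)
E
```

```text
(array([530.70637833, -82.02453419,  79.55451308]), array([0.35912233, 0.17041454, 0.39759397]))
pos [531.  -82.2  80. ] w 38.8 F [-0.1 -1.1 -0.8]
wood n 15854 x [-25.9  43.9] y [-19.6  20.2] z [-41.1 -36.3  44.4]
pad z [-72.8  48.9  49.6]
t 22.7 pos [531.  -82.1  80. ] yaw 179.0 q6 -1.76 -> shift [0.0012 0.0012 0.0674] turn [-0.1  0.1 -0.1]
```

servo_tool --moves '[[[0.0012, 0.001, 0.03], [0, 0, 0], 0.02], [[0.0012, 0.001, 0.05], [0, 0, 0], 0.02], [[0.0012, 0.001, 0.058], [0, 0, 0], 0.02], [[0.0012, 0.001, 0.063], [0, 0, 0], 0.02], [[0.0012, 0.001, 0.067], [0, 0, 0], 0.02], [[0.0012, 0.001, 0.068], [0, 0, 0], 0.02], [[0.0012, 0.001, 0.068], [0, 0, 0], 0.02]]'

```text
time_s: 23.28
ee_pos: [529.8, -80.8, 11.7]
eef_rot: [0.026, 3.14, -0.001]
contact_force: [0.0, -0.8, -2.1]
gripper_width: 39.0
gripper_force: 40.9
```

Little force, so it is in the well. I'll release, rise and check.

servo_tool --moves '[[[0, 0, 0], [0, 0, 0], 0.055], [[0, 0, 0], [0, 0, 0], 0.055], [[0, 0, 0], [0, 0, 0], 0.055], [[0, 0, -0.03], [0, 0, 0], 0.055], [[0, 0, -0.07], [0, 0, 0], 0.055], [[0, 0, -0.09], [0, 0, 0], 0.0], [[0, 0, -0.09], [0, 0, 0], 0.0], [[0, 0, -0.09], [0, 0, 0], 0.0], [[0, 0, -0.09], [0, 0, 0], 0.0]]'

```text
time_s: 24.03
ee_pos: [529.0, -80.6, 101.0]
eef_rot: [0.026, 3.141, -0.001]
contact_force: [0.2, -1.2, -1.1]
gripper_width: 6.2
gripper_force: 0.0
```

```bash
python3 - <<'E'
from h import *
print(avgpos())
for z in (49,45,40): print(z,blk((529,-81),z=z,r=45,tol=3))
goto((529.5,-80.5,10),179.1)
print([(a,b,float(z)) for a,b,z in well(529,-81)])
E
```

```text
(array([528.56644493, -80.45787338, 100.25652626]), array([0.05265522, 0.01742091, 0.12573056]))
49 [(array([322., 250.]), 528.3, -80.1, 55.0, 39.5, -0.9)]
45 []
40 []
t 24.4 pos [528.9 -80.5 100.5] yaw 179.1 q6 -1.76 -> shift [-0.0006  0.0001  0.0905] turn [-0. -0. -0.]
[(-24, -16, 47.9), (-24, -8, 48.3), (-24, 0, 47.4), (-24, 8, 47.9), (-24, 16, 47.7), (-18, -16, 49.0), (-18, -8, 49.0), (-18, 0, 48.8), (-18, 8, 47.5), (-18, 16, 46.9), (18, -16, 47.5), (18, -8, 48.1), (18, 0, 47.6), (18, 8, 49.1), (18, 16, 47.0), (24, -16, 48.6), (24, -8, 48.3), (24, 0, 46.7), (24, 8, 49.4), (24, 16, 47.5)]
```

servo_tool --moves '[[[0, 0, 0.04], [0, 0, 0], 0.0], [[0, 0, 0.065], [0, 0, 0], 0.0], [[0, 0, 0.075], [0, 0, 0], 0.0], [[0, 0, 0.08], [0, 0, 0], 0.0], [[0, 0, 0.084], [0, 0, 0], 0.0], [[0, 0, 0.087], [0, 0, 0], 0.0], [[0, 0, 0.089], [0, 0, 0], 0.0], [[0, 0, 0.09], [0, 0, 0], 0.0], [[0, 0, 0.09], [0, 0, 0], 0.0]]'

```text
time_s: 25.18
ee_pos: [529.8, -80.7, 11.7]
eef_rot: [0.026, 3.14, -0.001]
contact_force: [-0.1, 0.6, 0.1]
gripper_width: 0.1
gripper_force: 0.1
```

```bash
python3 - <<'E'
from h import *
s=arm.state(); print(s['ee_pos'],s['contact_force'])
print([(a,b,float(z)) for a,b,z in well(529,-81)][:10])
E
```

```text
[529.7862458  -80.72492537  11.65676536] [-0.08274059  0.62266015  0.08902629]
[(-24, -16, 37.7), (-24, -8, 37.8), (-24, 0, 37.2), (-24, 8, 39.5), (-24, 16, 37.3), (-18, -16, 37.4), (-18, -8, 38.2), (-18, 0, 37.4), (-18, 8, 38.1), (-18, 16, 38.3)]
```

servo_tool --moves '[[[0, 0, 0.001], [0, 0, 0], 0.0], [[0, 0, 0.0015], [0, 0, 0], 0.0], [[0, 0, 0.0015], [0, 0, 0], 0.0]]'

```text
time_s: 25.48
ee_pos: [530.0, -80.8, 10.1]
eef_rot: [0.025, 3.139, -0.001]
contact_force: [-0.4, -0.8, 6.8]
gripper_width: 0.1
gripper_force: 3.5
```

```bash
python3 - <<'E'
from h import *
s=arm.state(); print(s['ee_pos'],s['contact_force'])
print([(a,b,float(z)) for a,b,z in well(529,-81)][:10])
E
```

```text
[529.99676309 -80.77268237  10.07431004] [-0.42491804 -0.81510742  6.80697667]
[(-24, -16, 35.6), (-24, -8, 36.4), (-24, 0, 37.6), (-24, 8, 36.9), (-24, 16, 37.1), (-18, -16, 35.4), (-18, -8, 35.8), (-18, 0, 35.8), (-18, 8, 36.1), (-18, 16, 35.8)]
```

servo_tool --moves '[[[0, 0, -0.03], [0, 0, 0], 0.0], [[0, 0, -0.07], [0, 0, 0], 0.0], [[0, 0, -0.11], [0, 0, 0], 0.07], [[0, 0, -0.15], [0, 0, 0], 0.07], [[0.015, -0.035, -0.18], [0, 0, -7], 0.07], [[0.03, -0.07, -0.18], [0, 0, -14], 0.07], [[0.045, -0.105, -0.18], [0, 0, -19.5], 0.07], [[0.06, -0.14, -0.18], [0, 0, -19.5], 0.07], [[0.075, -0.18, -0.18], [0, 0, -19.5], 0.07], [[0.09, -0.22, -0.18], [0, 0, -19.5], 0.07], [[0.095, -0.236, -0.18], [0, 0, -19.5], 0.07], [[0.095, -0.236, -0.18], [0, 0, -19.5], 0.07]]'

```text
time_s: 26.53
ee_pos: [429.1, -319.4, 189.9]
eef_rot: [-0.501, 3.1, -0.004]
contact_force: [-0.7, -0.1, -0.0]
gripper_width: 69.9
gripper_force: 0.0
```

```bash
python3 - <<'E'
from h import *
print(avgpos())
for r in blk((432,-315)): print(r); goto((r[1],r[2],-21),r[5]+180)
E
```

```text
(array([ 430.05843629, -315.58170413,  189.66124427]), array([0.34340454, 1.13371641, 0.0446807 ]))
(array([321., 201.]), 430.3, -313.6, 56.2, 39.4, 19.6)
t 26.8 pos [ 430.6 -314.   189.7] yaw -161.4 q6 -2.58 -> shift [0.0003 0.0007 0.2107] turn [-0.  0. -1.]
```

servo_tool --moves '[[[0.0003, 0.0007, 0.04], [0, 0, -1], 0.07], [[0.0003, 0.0007, 0.08], [0, 0, -1], 0.07], [[0.0003, 0.0007, 0.12], [0, 0, -1], 0.07], [[0.0003, 0.0007, 0.16], [0, 0, -1], 0.07], [[0.0003, 0.0007, 0.19], [0, 0, -1], 0.07], [[0.0003, 0.0007, 0.204], [0, 0, -1], 0.07], [[0.0003, 0.0007, 0.21], [0, 0, -1], 0.07], [[0.0003, 0.0007, 0.21], [0, 0, -1], 0.02], [[0.0003, 0.0007, 0.21], [0, 0, -1], 0.02], [[0.0003, 0.0007, 0.21], [0, 0, -1], 0.02], [[0.0003, 0.0007, 0.21], [0, 0, -1], 0.02], [[0.0003, 0.0007, 0.21], [0, 0, -1], 0.02]]' --newtons 40

```text
time_s: 27.78
ee_pos: [430.9, -315.1, -19.0]
eef_rot: [-0.534, 3.094, -0.004]
contact_force: [-0.4, 2.1, 11.0]
gripper_width: 38.6
gripper_force: 41.5
```

servo_tool --moves '[[[0, 0, 0], [0, 0, 0], 0.02], [[0, 0, -0.03], [0, 0, 0], 0.02], [[0, 0, -0.07], [0, 0, 0], 0.02], [[0, 0, -0.11], [0, 0, 0], 0.02], [[0, 0, -0.15], [0, 0, 0], 0.02], [[0, 0, -0.15], [0, 0, 0], 0.02], [[0, 0, -0.15], [0, 0, 0], 0.02]]'

```text
time_s: 28.37
ee_pos: [431.4, -315.7, 132.9]
eef_rot: [-0.533, 3.091, -0.008]
contact_force: [0.3, 0.1, -1.1]
gripper_width: 38.9
gripper_force: 40.7
```

```bash
python3 - <<'E'
from h import *
print(avgpos()); held(); goto((529.6,-6.4,100),179.1)
E
```

```text
(array([ 429.6712125 , -314.2833709 ,  129.77964151]), array([0.45453601, 0.36374325, 0.8837727 ]))
pos [ 429.2 -313.9  128.8] w 38.8 F [-0.9  0.7 -0. ]
wood n 15215 x [-26.8  27.9] y [-18.8  20.1] z [-41.6 -37.4 -22.3]
pad z [-65.5 -35.2 -32.1]
t 28.6 pos [ 429.2 -313.9  128.6] yaw -160.4 q6 -2.6 -> shift [-0.1976  0.2561  0.0287] turn [ 0.  -0.  20.5]
```

servo_tool --moves '[[[-0.024, 0.031, 0], [0, 0, 7], 0.02], [[-0.048, 0.062, 0], [0, 0, 14], 0.02], [[-0.072, 0.093, 0], [0, 0, 20.5], 0.02], [[-0.096, 0.124, 0], [0, 0, 20.5], 0.02], [[-0.12, 0.155, 0], [0, 0, 20.5], 0.02], [[-0.144, 0.186, 0], [0, 0, 20.5], 0.02], [[-0.168, 0.217, 0], [0, 0, 20.5], 0.02], [[-0.192, 0.248, 0], [0, 0, 20.5], 0.02], [[-0.198, 0.2555, 0.03], [0, 0, 20.5], 0.02], [[-0.198, 0.2555, 0.05], [0, 0, 20.5], 0.02], [[-0.198, 0.2555, 0.05], [0, 0, 20.5], 0.02], [[-0.198, 0.2555, 0.05], [0, 0, 20.5], 0.02]]'

```text
time_s: 29.62
ee_pos: [529.5, -7.2, 78.3]
eef_rot: [-0.025, -3.138, 0.001]
contact_force: [0.5, -1.0, -0.4]
gripper_width: 38.7
gripper_force: 40.7
```

```bash
python3 - <<'E'
from h import *
print(avgpos()); held(); goto((530,-7,11.6),179.1)
E
```

```text
(array([531.05963072,  -7.93908156,  80.08882631]), array([0.4335362 , 0.16085536, 0.47497285]))
pos [531.5  -8.1  80.6] w 39.2 F [-0.8  0.2  0.1]
wood n 16910 x [-26.5  43. ] y [-19.2  20.2] z [-41.1 -37.2  44.7]
pad z [-72.8  49.5  50.1]
t 29.9 pos [531.5  -8.1  80.6] yaw 179.0 q6 -1.62 -> shift [0.0017 0.0011 0.069 ] turn [-0.   0.1 -0.1]
```

servo_tool --moves '[[[0.0012, 0.001, 0.03], [0, 0, 0], 0.02], [[0.0012, 0.001, 0.05], [0, 0, 0], 0.02], [[0.0012, 0.001, 0.059], [0, 0, 0], 0.02], [[0.0012, 0.001, 0.064], [0, 0, 0], 0.02], [[0.0012, 0.001, 0.068], [0, 0, 0], 0.02], [[0.0012, 0.001, 0.069], [0, 0, 0], 0.02], [[0.0012, 0.001, 0.069], [0, 0, 0], 0.02]]'

```text
time_s: 30.45
ee_pos: [530.3, -6.6, 11.2]
eef_rot: [0.026, 3.14, -0.001]
contact_force: [0.5, 0.3, -0.2]
gripper_width: 38.9
gripper_force: 40.7
```

servo_tool --moves '[[[0, 0, 0], [0, 0, 0], 0.055], [[0, 0, 0], [0, 0, 0], 0.055], [[0, 0, 0], [0, 0, 0], 0.055], [[0, 0, -0.03], [0, 0, 0], 0.055], [[0, 0, -0.07], [0, 0, 0], 0.055], [[0, 0, -0.09], [0, 0, 0], 0.0], [[0, 0, -0.09], [0, 0, 0], 0.0], [[0, 0, -0.09], [0, 0, 0], 0.0], [[0, 0, -0.09], [0, 0, 0], 0.0]]'

```text
time_s: 31.2
ee_pos: [529.5, -6.4, 100.4]
eef_rot: [0.025, 3.141, -0.001]
contact_force: [0.9, -0.7, -0.7]
gripper_width: 6.6
gripper_force: 0.0
```

```bash
python3 - <<'E'
from h import *
print(avgpos())
for z in (49,): print(z,blk((530,-7),z=z,r=45,tol=3))
goto((530,-6.5,10),179.1)
print([(a,b,float(z)) for a,b,z in well(530,-7)])
E
```

```text
(array([529.00535106,  -6.30033134,  99.70180137]), array([0.04534685, 0.00762451, 0.13380957]))
49 [(array([323., 253.]), 529.4, -5.9, 55.6, 39.6, -0.9)]
t 31.4 pos [529.1  -6.3  99.7] yaw 179.1 q6 -1.62 -> shift [-0.0009 -0.0001  0.0897] turn [-0. -0. -0.]
[(-24, -16, 48.2), (-24, -8, 48.4), (-24, 0, 47.1), (-24, 8, 48.0), (-24, 16, 48.2), (-18, -16, 48.9), (-18, -8, 48.1), (-18, 0, 48.1), (-18, 8, 47.8), (-18, 16, 47.4), (18, -16, 49.1), (18, -8, 48.8), (18, 0, 48.7), (18, 8, 49.1), (18, 16, 47.3), (24, -16, 49.1), (24, -8, 47.4), (24, 0, 47.4), (24, 8, 47.0), (24, 16, 47.6)]
```

servo_tool --moves '[[[0, 0, 0.04], [0, 0, 0], 0.0], [[0, 0, 0.065], [0, 0, 0], 0.0], [[0, 0, 0.075], [0, 0, 0], 0.0], [[0, 0, 0.08], [0, 0, 0], 0.0], [[0, 0, 0.084], [0, 0, 0], 0.0], [[0, 0, 0.087], [0, 0, 0], 0.0], [[0, 0, 0.089], [0, 0, 0], 0.0], [[0, 0, 0.0903], [0, 0, 0], 0.0], [[0, 0, 0.0908], [0, 0, 0], 0.0], [[0, 0, 0.0908], [0, 0, 0], 0.0]]'

```text
time_s: 32.33
ee_pos: [530.1, -6.5, 10.2]
eef_rot: [0.026, 3.14, -0.001]
contact_force: [-2.7, -0.1, 3.8]
gripper_width: 0.3
gripper_force: 2.2
```

```bash
python3 - <<'E'
from h import *
s=arm.state(); print(s['ee_pos'],s['contact_force'])
print([(a,b,float(z)) for a,b,z in well(530,-7)][:10])
E
```

```text
[530.13534798  -6.451133    10.22851096] [-2.7482997  -0.06600855  3.7653906 ]
[(-24, -16, 35.7), (-24, -8, 36.8), (-24, 0, 35.7), (-24, 8, 36.3), (-24, 16, 36.4), (-18, -16, 36.8), (-18, -8, 36.0), (-18, 0, 35.9), (-18, 8, 36.2), (-18, 16, 36.0)]
```

servo_tool --moves '[[[0, 0, -0.03], [0, 0, 0], 0.0], [[0, 0, -0.07], [0, 0, 0], 0.0], [[0, 0, -0.11], [0, 0, 0], 0.03], [[0.02, 0.01, -0.14], [0, 0, 0], 0.03], [[0.04, 0.02, -0.17], [0, 0, 0], 0.03], [[0.06, 0.03, -0.2], [0, 0, 0], 0.03], [[0.08, 0.037, -0.23], [0, 0, 0], 0.03], [[0.08, 0.037, -0.26], [0, 0, 0], 0.03], [[0.08, 0.037, -0.26], [0, 0, 0], 0.03], [[0.08, 0.037, -0.26], [0, 0, 0], 0.03]]'

```text
time_s: 33.22
ee_pos: [451.6, 32.2, 271.8]
eef_rot: [0.025, 3.136, -0.001]
contact_force: [0.0, 0.7, -0.7]
gripper_width: 29.5
gripper_force: 0.0
```

```bash
python3 - <<'E'
from h import *
im,d,c=grab('wrist','w9.png'); P=cloud(d,c)
for w in((532,142),(531,68),(530,-6.5),(529,-80.5)):
    z=[P[tuple(proj(c,(w[0]+x,w[1]+y,36)).round().astype(int)[::-1])][2] for x in(-20,-10,0,10,20) for y in(-14,0,14)]
    print(w,np.round(z,0))
    t=[P[tuple(proj(c,(w[0]+x,w[1]+y,36)).round().astype(int)[::-1])][2] for x in(-38,38) for y in(-14,0,14)]; print('tray',np.mean(t).round(1),'blk',np.mean(z).round(1))
hsv=cv2.cvtColor(im,cv2.COLOR_BGR2HSV)
m=cv2.inRange(hsv,(10,60,60),(35,255,255)); print([r for r in rects(m,c,36,400,9000)])
it,dt,ct=grab('top'); hsv=cv2.cvtColor(it,cv2.COLOR_BGR2HSV)
m=cv2.inRange(hsv,(12,50,120),(35,255,255)); m[:,:60]=0;m[:,600:]=0;m[:90]=0
for r in rects(m,ct,18,60,3000): print('top',r)
goto((692,87,320),88.7)
cv2.imwrite('pics/f.png',np.hstack([cv2.resize(im,(400,300)),cv2.resize(it,(400,300))]))
E
```

```text
(532, 142) [37. 35. 37. 38. 36. 38. 37. 36. 36. 36. 37. 36. 35. 35. 37.]
tray 36.3 blk 36.6
(531, 68) [31. 31. 33. 32. 31. 33. 32. 33. 32. 32. 30. 31. 31. 31. 33.]
tray 36.5 blk 31.8
(530, -6.5) [36. 38. 37. 37. 38. 37. 36. 38. 38. 36. 38. 36. 36. 37. 36.]
tray 36.0 blk 36.9
(529, -80.5) [35. 37. 37. 37. 36. 36. 38. 37. 38. 37. 36. 37. 37. 37. 36.]
tray 36.8 blk 36.8
[(array([327., 379.]), 670.4, 29.0, 98.4, 12.0, 89.1), (array([322., 356.]), 640.3, 30.0, 88.6, 9.0, 89.1), (array([286., 262.]), 530.1, -5.5, 60.3, 40.6, -0.9), (array([214., 262.]), 529.0, -79.0, 60.3, 42.7, -0.9), (array([429., 261.]), 530.8, 140.8, 59.1, 43.3, -0.9), (array([476., 293.]), 551.4, 170.0, 196.3, 72.6, -0.9), (array([262., 224.]), 543.9, 30.2, 352.0, 207.0, 89.1)]
top (array([357., 156.]), 735.6, -60.2, 47.7, 28.8, 89.0)
top (array([302., 152.]), 742.6, 92.8, 114.2, 37.5, 89.0)
t 33.3 pos [450.2  32.  269.5] yaw 179.1 q6 -1.55 -> shift [-0.2409  0.0589 -0.0503] turn [ 0.   0.1 90.4]
```

View pics/f.png

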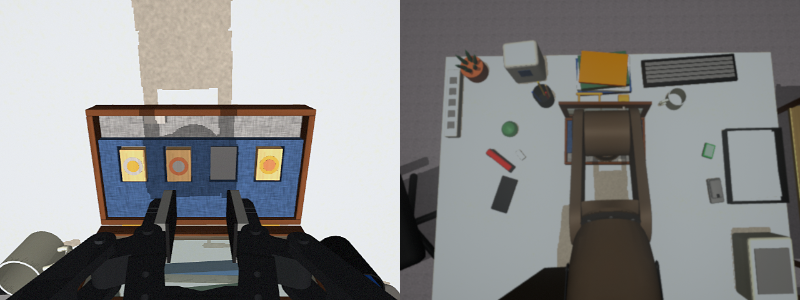

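All three blocks are flush. In the left half of the picture they are at (133,163), (178,163) and (269,163), with the empty well at (223,163). The desk in the right half shows no other block. Next I'll close the lid.

servo_tool --moves '[[[0, 0.005, -0.03], [0, 0, 7], 0.03], [[-0.01, 0.01, -0.05], [0, 0, 14], 0.03], [[-0.03, 0.02, -0.06], [0, 0, 21], 0.03], [[-0.06, 0.025, -0.06], [0, 0, 28], 0.03], [[-0.09, 0.03, -0.06], [0, 0, 35], 0.03], [[-0.12, 0.035, -0.06], [0, 0, 42], 0.03], [[-0.15, 0.04, -0.06], [0, 0, 49], 0.03], [[-0.18, 0.045, -0.06], [0, 0, 56], 0.03], [[-0.21, 0.05, -0.06], [0, 0, 63], 0.03], [[-0.24, 0.057, -0.06], [0, 0, 70], 0.03], [[-0.241, 0.059, -0.06], [0, 0, 77], 0.03], [[-0.241, 0.059, -0.06], [0, 0, 84], 0.03]]'

```text
time_s: 34.32
ee_pos: [693.2, 87.4, 326.4]
eef_rot: [-2.127, -2.31, 0.004]
contact_force: [0.1, -0.2, -0.3]
gripper_width: 29.6
gripper_force: 0.0
```

servo_tool --moves '[[[0, 0, 0], [0, 0, 6.4], 0.03], [[0, 0, 0], [0, 0, 6.4], 0.03], [[0, 0, 0], [0, 0, 6.4], 0.03]]'

```text
time_s: 34.57
ee_pos: [691.9, 87.0, 328.2]
eef_rot: [-2.243, -2.199, 0.002]
contact_force: [-0.4, 0.3, 0.1]
gripper_width: 30.4
gripper_force: 0.0
```

```bash
python3 - <<'E'
from h import *
print(avgpos()); goto((691.5,87,178),88.7)
im,d,c=grab('wrist'); P=cloud(d,c); hsv=cv2.cvtColor(im,cv2.COLOR_BGR2HSV)
# handle brass points near expected
b=(hsv[...,1]>110)&(hsv[...,0]>12)&(hsv[...,0]<35)&(d>0)&(P[...,2]>190)&(P[...,0]>650)
Q=P[b]; print(len(Q)); 
if len(Q): print(np.percentile(Q,[3,50,97],axis=0).round(1))
E
```

```text
(array([691.95373079,  87.01061274, 329.13272246]), array([0.02770352, 0.02983526, 0.33338504]))
t 34.8 pos [692.   87.  329.5] yaw 88.8 q6 0.1 -> shift [ 1.000e-04 -6.000e-04  1.515e-01] turn [0.  0.  0.1]
6201
[[651.6 -56.3 207.5]
 [676.6  65.8 229.4]
 [691.7 168.6 241.1]]
```

servo_tool --moves '[[[0, -0.0005, 0.04], [0, 0, 0], 0.03], [[0, -0.0005, 0.08], [0, 0, 0], 0.03], [[0, -0.0005, 0.11], [0, 0, 0], 0.03], [[0, -0.0005, 0.135], [0, 0, 0], 0.03], [[0, -0.0005, 0.1515], [0, 0, 0], 0.03], [[0, -0.0005, 0.1515], [0, 0, 0], 0.03], [[0, -0.0005, 0.1515], [0, 0, 0], 0.0], [[0, -0.0005, 0.1515], [0, 0, 0], 0.0], [[0, -0.0005, 0.1515], [0, 0, 0], 0.0], [[0, -0.0005, 0.1515], [0, 0, 0], 0.0]]' --newtons 30

```text
time_s: 35.65
ee_pos: [691.5, 87.0, 178.3]
eef_rot: [2.246, 2.195, -0.0]
contact_force: [-0.5, -0.3, -2.8]
gripper_width: 10.0
gripper_force: 29.2
```

servo_tool --moves '[[[0, -0.0181, -0.0043], [0, 0, 0], 0.0], [[0, -0.0365, -0.0067], [0, 0, 0], 0.0], [[0, -0.0551, -0.0073], [0, 0, 0], 0.0], [[0, -0.0737, -0.0061], [0, 0, 0], 0.0], [[0, -0.092, -0.003], [0, 0, 0], 0.0], [[0, -0.1099, 0.0019], [0, 0, 0], 0.0], [[0, -0.1273, 0.0086], [0, 0, 0], 0.0], [[0, -0.1439, 0.017], [0, 0, 0], 0.0]]'

```text
time_s: 36.32
ee_pos: [548.1, 90.0, 162.1]
eef_rot: [2.244, 2.194, 0.003]
contact_force: [0.4, -3.3, 4.9]
gripper_width: 10.0
gripper_force: 31.1
```

servo_tool --moves '[[[0, -0.0156, 0.01], [0, 0, 0], 0.0], [[0, -0.0302, 0.0215], [0, 0, 0], 0.0], [[0, -0.0436, 0.0344], [0, 0, 0], 0.0], [[0, -0.0556, 0.0486], [0, 0, 0], 0.0], [[0, -0.0662, 0.064], [0, 0, 0], 0.0], [[0, -0.0752, 0.0802], [0, 0, 0], 0.0], [[0, -0.0825, 0.0974], [0, 0, 0], 0.0], [[0, -0.087, 0.113], [0, 0, 0], 0.0], [[0, -0.087, 0.1145], [0, 0, 0], 0.0], [[0, -0.087, 0.1145], [0, 0, 0], 0.0]]'

```text
time_s: 37.15
ee_pos: [459.3, 92.2, 46.1]
eef_rot: [-2.246, -2.195, 0.004]
contact_force: [-6.2, -0.2, -3.0]
gripper_width: 9.9
gripper_force: 31.5
```

servo_tool --moves '[[[0, 0, 0.001], [0, 0, 0], 0.0], [[0, 0, 0.001], [0, 0, 0], 0.0], [[0, 0, 0], [0, 0, 0], 0.05], [[0, 0, 0], [0, 0, 0], 0.05], [[0, 0, 0], [0, 0, 0], 0.05], [[0, 0, -0.04], [0, 0, 0], 0.05], [[0, 0, -0.08], [0, 0, 0], 0.05], [[0, 0, -0.115], [0, 0, 0], 0.05], [[-0.04, 0.002, -0.115], [0, 0, 0], 0.05], [[-0.08, 0.006, -0.115], [0, 0, 0], 0.05], [[-0.12, 0.01, -0.115], [0, 0, 0], 0.05], [[-0.13, 0.015, -0.115], [0, 0, 0], 0.05]]'

```text
time_s: 38.15
ee_pos: [473.3, -42.0, 162.5]
eef_rot: [2.246, 2.192, 0.001]
contact_force: [0.4, 0.7, -0.2]
gripper_width: 49.7
gripper_force: 0.0
```

```bash
python3 - <<'E'
from h import *
print(avgpos()); goto((471.3,-38.6,51),88.6)
im,d,c=grab('wrist'); P=cloud(d,c); hsv=cv2.cvtColor(im,cv2.COLOR_BGR2HSV)
def zat(x,y,z): u,v=proj(c,(x,y,z)).round().astype(int); return P[v-2:v+3,u-2:u+3,2].mean().round(1)
print('rail z',[zat(x,y,58.5) for x in(445,485) for y in(0,20,-75)])
g=(P[...,2]>85)&(P[...,2]<105)&(abs(P[...,0]-471)<35)&(abs(P[...,1]+38)<40)&(hsv[...,1]>80)
k=(g*255).astype(np.uint8)
print(rects(k,c,94.5,200,20000))
E
```

```text
(array([473.62287476, -39.63434024, 162.06644899]), array([0.60289036, 1.52652677, 0.22317464]))
t 38.4 pos [472.9 -37.8 161.8] yaw 88.6 q6 -0.12 -> shift [-0.0008 -0.0017  0.1108] turn [ 0.  0. -0.]
rail z [np.float64(69.9), np.float64(58.9), np.float64(58.8), np.float64(58.7), np.float64(58.9), np.float64(69.7)]
[(array([320., 243.]), 471.9, -36.9, 42.8, 12.7, 89.0)]
```

servo_tool --moves '[[[0, -0.0015, 0.04], [0, 0, 0], 0.05], [[0, -0.0015, 0.08], [0, 0, 0], 0.05], [[0, -0.0015, 0.1], [0, 0, 0], 0.05], [[0, -0.0015, 0.11], [0, 0, 0], 0.05], [[0, -0.0015, 0.11], [0, 0, 0], 0.05], [[0, -0.0015, 0.11], [0, 0, 0], 0.0], [[0, -0.0015, 0.11], [0, 0, 0], 0.0], [[0, -0.0015, 0.11], [0, 0, 0], 0.0], [[0, -0.0015, 0.11], [0, 0, 0], 0.0], [[0, -0.0015, 0.11], [0, 0, 0], 0.0]]' --newtons 40

```text
time_s: 39.23
ee_pos: [472.4, -37.9, 53.2]
eef_rot: [2.245, 2.194, 0.003]
contact_force: [-0.8, 2.1, 8.6]
gripper_width: 12.1
gripper_force: 41.5
```

servo_tool --moves '[[[0, 0, 0], [0, 0, -7], 0.0], [[0, 0, 0], [0, 0, -14], 0.0], [[0, 0, 0], [0, 0, -21], 0.0], [[0, 0, 0], [0, 0, -28], 0.0], [[0, 0, 0], [0, 0, -35], 0.0], [[0, 0, 0], [0, 0, -42], 0.0], [[0, 0, 0], [0, 0, -49], 0.0], [[0, 0, 0], [0, 0, -56], 0.0], [[0, 0, 0], [0, 0, -63], 0.0], [[0, 0, 0], [0, 0, -70], 0.0], [[0, 0, 0], [0, 0, -77], 0.0], [[0, 0, 0], [0, 0, -84], 0.0]]'

```text
time_s: 40.23
ee_pos: [470.9, -38.8, 53.1]
eef_rot: [0.191, 3.135, -0.003]
contact_force: [-10.2, -16.1, 16.4]
gripper_width: 11.7
gripper_force: 42.4
```

servo_tool --moves '[[[0, 0, 0], [0, 0, -6], 0.0], [[0, 0, 0], [0, 0, -6], 0.0], [[0, 0, 0], [0, 0, -6], 0.0], [[0, 0, 0], [0, 0, -6], 0.05], [[0, 0, 0], [0, 0, -6], 0.05], [[0, 0, 0], [0, 0, -6], 0.05], [[0, 0, -0.04], [0, 0, -6], 0.05], [[0, 0, -0.08], [0, 0, -6], 0.05], [[0, 0, -0.12], [0, 0, -6], 0.05], [[0, 0, -0.14], [0, 0, -6], 0.05]]'

```text
time_s: 41.07
ee_pos: [472.9, -37.9, 196.2]
eef_rot: [0.036, 3.136, -0.002]
contact_force: [2.2, -0.6, 1.0]
gripper_width: 50.0
gripper_force: 0.0
```

```bash
python3 - <<'E'
from h import *
print(avgpos())
im,d,c=grab('wrist'); P=cloud(d,c); hsv=cv2.cvtColor(im,cv2.COLOR_BGR2HSV)
def zat(x,y,z): u,v=proj(c,(x,y,z)).round().astype(int); return P[v-2:v+3,u-2:u+3,2].mean().round(1)
print('rail z',[zat(x,y,58.5) for x in(445,485) for y in(0,20,-75)])
g=(P[...,2]>85)&(P[...,2]<105)&(abs(P[...,0]-471)<35)&(abs(P[...,1]+38)<40)&(hsv[...,1]>80)
print(rects((g*255).astype(np.uint8),c,94.5,200,20000))
m=(cv2.inRange(hsv,(0,150,120),(6,255,255))); print([r for r in rects(m,c,94.5,10,2000)])
E
```

```text
(array([473.14706253, -37.92840787, 195.08373624]), array([1.02086554, 0.11780942, 2.21059687]))
rail z [np.float64(59.1), np.float64(59.0), np.float64(58.9), np.float64(58.8), np.float64(70.7), np.float64(58.9)]
[(array([319., 227.]), 470.4, -39.2, 43.0, 12.3, -1.1)]
[(array([320., 211.]), 459.4, -38.3, 12.0, 1.9, -1.5)]
```

The latch is back in line with the case's x (−1.1°, the case's own yaw), the lid is shut, and the arm is clear. Handing in.

```bash
python3 -c "
from h import *
print(order.close_job())"
```

```text
the job is handed in; nothing more can be done
None
```

The job is handed in at about 41 s on the robot's clock: all three blocks on the desk are flush in their own wells, and the lid is shut and locked; the hand-in returned no verdict.

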